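# Stack a board carrier and bolt the pile in

### The job

Set the loose black board carrier gently (not dropped) on top of the two carriers in the fixture's nest, squarely between the brass pins and lying flat. Then slide the red-handled bolt across over the pile until it is fully home in the yellow keeper. Do not disturb the pliers, the solder spool or the parts box.

Things in the scene. Friction and masses are not known exactly. Their poses are not given: they have to be found in the camera images.
- fixture: fixed holding fixture: aluminium base plate 8 mm thick (x -95 to +125, y -80 to +205 mm) carrying a nest with brass pins in front, a barrel bolt along y behind it (x = 60 mm) and a clear leaning shield at the rear. Origin on the table under the nest's centre; x points to its rear, away from the robot (turned up to 0.25 rad), y towards the bolt's barrel, z up
- nest (a point): centre of the nest's floor, 8 mm above the table, axes as the fixture's. Seated carriers lie long side along x, underside centres straight above it at 0, 10 and (third) 20 mm, among six brass pins 12 mm thick, round tops 42 mm above the table, at x = +-45, y = +-37.5 mm and x = +-83.5, y = 0 (2.5 mm play all round)
- shield_top (a point): middle of the top edge of the clear blue-edged shield, 272 mm wide (fixture y -75 to +197 mm), 4 mm thick, leaning 18 degrees towards the robot: fixture x = 110 mm at height 8, 86 at 83, 53 at 185 mm (this edge). It overhangs the nest's rear: bring a carrier in from the front, low. At the bolt's handle lean the tool back towards the robot 35 to 40 degrees
- keeper_mouth (a point): centre of the yellow keeper's mouth, on the bolt's axis (fixture x = 60 mm, 47 mm above the table). Keeper: y -42 to -66 mm, 60 mm high, 32 mm deep in x. Barrel: y 42 to 197 mm, 30 mm deep, 49 mm high, with a 57 mm high strap at y 42 to 52
- bolt (a joint): travel of the bolt in m: 0 fully drawn back, 0.108 fully home (16 mm inside the keeper); grows towards the fixture's -y. It stays where it is left and needs about 3 to 5 N
- bolt_handle (a point): top centre of the bolt's red upright handle, a round post 16 mm thick, 35 mm tall, this point 90 mm above the table. It moves with the bolt (12 mm steel rod, its top 53 mm above the table) along the fixture's y from y = 183 mm (drawn) to 75 mm (home), at x = 60 mm
- carrier: the loose board carrier that lies on the table, on the robot's right: 150 mm long (its x), 58 mm wide (its y), 10 mm thick, about 0.12 kg: black frame with a green circuit board sunk in it; flat on both faces, its edges can be pinched across the 58 mm width. Origin: centre of its underside; z up
- low1: lower carrier already in the nest: 150 mm long (its x), 58 mm wide (its y), 10 mm thick, about 0.12 kg: black frame with a green circuit board sunk in it; flat on both faces, its edges can be pinched across the 58 mm width. Origin: centre of its underside; z up
- low2: second carrier already in the nest, on top of the lower one: 150 mm long (its x), 58 mm wide (its y), 10 mm thick, about 0.12 kg: black frame with a green circuit board sunk in it; flat on both faces, its edges can be pinched across the 58 mm width. Origin: centre of its underside; z up
- partsbox: bystander: blue open parts box 90 x 70 x 35 mm, origin under its centre
- spool: bystander: white solder spool, 64 mm across, 40 mm high, standing on its flange, origin under its centre
- pliers: bystander: yellow-handled pliers lying flat, 160 mm long (x), 56 mm wide, 13 mm high, origin on the table near the middle
Mind the look-alikes: they are no part of the job. What is shaped like the low2 but pink is not meant. What is shaped like the carrier but white is not meant.

How it is judged:
By the outcome, as a careful person would: the job done as asked, in the order asked, and still so for the second after the job is handed in, with the robot touching nothing.
It also fails if it takes over 67 s, if anything falls off the work surface, if the arm or the gripper's body presses on something with over 40 N, if the wrist force passes 120 N, or if a joint passes its speed limit or range.

### The arm

A 6-joint arm with a two-finger parallel gripper is mounted at the origin on the work surface. World frame = base frame: x ahead of the robot, y to its left, z up, the work surface at z = 0. Lengths are in m, angles in rad, forces in N, time in s.
With the tool pointing down it reaches from about 0.4 to 0.825 m from the base axis. Payload 7 kg.
Tool frame: the origin (TCP) lies on the mounting face of the last link; the fingertips stand 178 mm ahead of it and the grasp point (between the pads) lies 159 mm ahead of it; z points along the fingers, y is the direction in which the jaws open and shut (so a half turn about z gives the same grasp; the last joint's range is limited). The gripper opens to 88 mm and grips with 3 to 60 N. Pads are 19 mm wide; open, the fingers measure 130 mm over their backs; the gripper's body (78 mm by 193 mm) begins 47 mm behind the grasp point.
Start: joints at [0.288, 0.359, 0.012, 0, -1.224, -0.288], TCP at [0.675, -0, 0.405] pointing down, gripper open.
Joint ranges: [-3.07, 3.07], [-1.43, 2.12], [-1.02, 1.25], [-3.03, 1.67], [-3.05, -0], [-3.03, 3.03]. Speed limits (rad/s): [2.39, 2.39, 3.01, 3.14, 3.14, 3.14].

### API

Orientations are given as [roll, pitch, yaw] about the fixed x, y, z axes, in that order (R = Rz(yaw) Ry(pitch) Rx(roll)).
In Python, from station import * gives the robot as it stands.
- The arm moves only by the tool arm_command, never from a script. Its argument "targets" is a list of rows, each a list of 3 entries, a list of its own where there are three numbers: the turn, a rotation vector about the world's x, y, z in rad, then the shift along the world's x, y, z in mm, then the closure, from 0 (fully open) to 1 (shut). In form: [[[wx, wy, wz], [tx, ty, tz], fingers], ...]. A call has 1 to 8 rows; each row shifts and turns the commanded pose from where the row before left it; what a row does not reach is not made up. A row lasts 1/10 s, in which the tool goes at most 50 mm and 8.59 degrees, less where a joint would pass 70% of its speed; a pose out of reach is approached as far as the arm can. A call with a gripper value outside its range is refused whole. The fingers move at their own pace and stop on an object; "squeeze" is the grip in N (left out, the last holds). Time passes only in rows, so rows that do not move let the fingers close. It gives the time, the measured TCP pose, the force and the opening at its end, in the units of the state.
- get_state(): the state, without advancing time (a new reading comes with each control period).
- grab_frame(name): name is "scene" or "side" or "wrist"; returns (picture, depth): 384x512x3 uint8, red, green, blue; 384x512 float32, m along the optical axis (not along the pixel's ray), 0 where there is no reading.
- camera_params(name): a dict with "mtx" (3x3 intrinsics, pixels), "eye" and "orientation" of the camera in the world. Camera axes: x right, y down, z forward; pixel columns grow to the right and rows downward; lengths in m; the calibration is good to about 2 mm. A picture is of the moment at which its call begins: read the wrist's pose just before it. camera_params takes no time and is no camera call; for the wrist camera it gives the pose at the moment of the call.
- job_done(): hands the job in, once; it reports no verdict.
The state is a dict: "t": time; "q": joint angles; "qd": joint speeds; "joint_efforts": joint torques, N m; "eef_pos": TCP position; "ee_rot": TCP orientation; "force": force on the tool from outside, world axes, zero at the start; "moment": the same for the moment, N m; "width": finger opening in m.
Only numpy, scipy, OpenCV 4.12 (cv2) and the standard library are available. Lean on these libraries where they do the work, as an engineer would, in place of code of your own. Each camera call takes 0.05 s, during which the arm holds its last target.

## Working session

There is one attempt and no reset: what is moved stays moved. The work goes in short steps, Python scripts to look and compute and a tool call to move; the robot and the scene stay as the last step left them, time stands still between calls to the robot, and variables do not carry over. Pictures are saved under pics/ and viewed, and the job is handed in when it is done.

Besides the shell and the picture viewer there is one more tool, called after ">>>" by a JSON object that holds its "api" and its "payload". arm_command: Moves the arm, as the interface text tells. Its arguments: {"type":"object","properties":{"targets":{"type":"array"},"squeeze":{"type":"number"}},"required":["targets"]}

```bash
ls; mkdir -p pics; python3 - <<'E'
from station import *
import cv2,numpy as np
np.set_printoptions(precision=4,suppress=True)
print(get_state())
for n in ["scene","side","wrist"]:
    p,d=grab_frame(n); c=camera_params(n); print(n,c)
    cv2.imwrite(f"pics/{n}0.png",p[:,:,::-1]); np.savez(f"pics/{n}0.npz",p=p,d=d,**{k:np.array(v) for k,v in c.items()})
E
```

```text
pics
{'t': 0.0, 'q': array([ 0.2881,  0.3594,  0.011 , -0.0004, -1.2241, -0.2881]), 'qd': array([ 0.0013,  0.0012,  0.0003,  0.0008,  0.0008, -0.0001]), 'joint_efforts': array([ -0.0008, -58.2727,  29.3058,   6.9975,   0.0069,  -0.0002]), 'eef_pos': array([0.6748, 0.    , 0.4037]), 'ee_rot': array([ 3.1399, -0.0002, -1.5709]), 'force': array([-0.9275, -0.1758,  0.0159]), 'moment': array([ 0.0014,  0.0285, -0.0194]), 'width': 0.08775672965005787}
scene {'mtx': array([[378.4794,   0.    , 254.0666],
       [  0.    , 378.4794, 187.6901],
       [  0.    ,   0.    ,   1.    ]]), 'eye': array([1.1256, 0.2956, 1.0223]), 'orientation': array([-2.5133,  0.0173,  2.1336])}
side {'mtx': array([[431.5308,   0.    , 256.8561],
       [  0.    , 431.5308, 186.3496],
       [  0.    ,   0.    ,   1.    ]]), 'eye': array([0.4599, 0.9033, 0.7248]), 'orientation': array([-2.1149,  0.0123, -3.0374])}
wrist {'mtx': array([[279.1537,   0.    , 255.2522],
       [  0.    , 279.1537, 188.7493],
       [  0.    ,   0.    ,   1.    ]]), 'eye': array([ 0.6739, -0.0662,  0.3837]), 'orientation': array([ 2.8935, -0.0009,  3.1411])}
```

View pics/scene0.png

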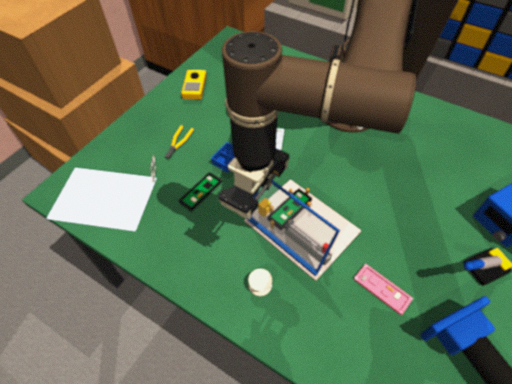

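View pics/side0.png

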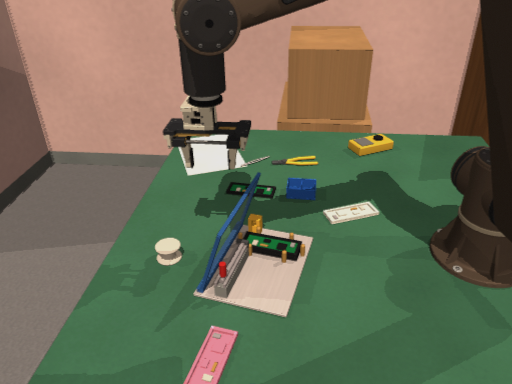

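View pics/wrist0.png

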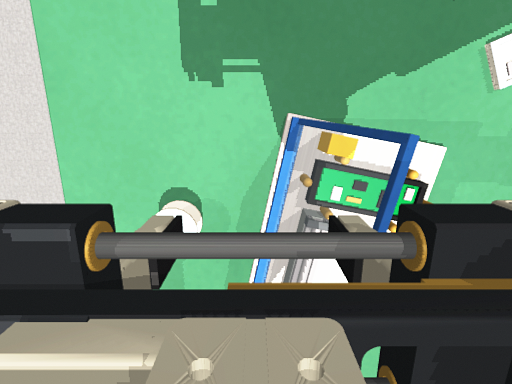

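```bash
cat > h.py <<'E'
import numpy as np,cv2
from scipy.spatial.transform import Rotation as Rn
np.set_printoptions(precision=4,suppress=True)
def load(n):
    return dict(np.load(f"pics/{n}.npz"))
def cloud(o):
    d=o['d'];K=o['mtx'];h,w=d.shape
    u,v=np.meshgrid(np.arange(w),np.arange(h))
    P=np.stack([(u-K[0,2])/K[0,0]*d,(v-K[1,2])/K[1,1]*d,d],-1)
    R=Rn.from_euler('xyz',o['orientation']).as_matrix()
    return P@R.T+o['eye']
def proj(o,X):
    R=Rn.from_euler('xyz',o['orientation']).as_matrix()
    p=(np.atleast_2d(X)-o['eye'])@R; K=o['mtx']
    return np.c_[p[:,0]/p[:,2]*K[0,0]+K[0,2],p[:,1]/p[:,2]*K[1,1]+K[1,2]]
def grab(n,name):
    from station import grab_frame,camera_params
    c=camera_params(n); p,d=grab_frame(n)
    np.savez(f"pics/{name}.npz",p=p,d=d,**{k:np.array(v) for k,v in c.items()})
    cv2.imwrite(f"pics/{name}.png",p[:,:,::-1])
    return load(name)
E
python3 - <<'E'
from h import *
s=load('scene0');P=cloud(s)
for a in [(200,190),(187,205),(292,208),(267,205),(327,246),(260,282),(222,158),(180,140),(383,288),(215,240),(355,230)]:
    print(a,P[a[1],a[0]])
s2=load('side0');P2=cloud(s2)
for a in [(251,189),(223,268),(275,245),(256,222),(168,250),(300,190),(295,161),(350,212),(213,360),(270,290)]:
    print(a,P2[a[1],a[0]])
i=cv2.resize(s['p'][150:300,160:380,::-1],None,fx=3.6,fy=3.6,interpolation=cv2.INTER_CUBIC);cv2.imwrite('pics/c1.png',i)
i=cv2.resize(s2['p'][140:320,150:370,::-1],None,fx=3.3,fy=3.3,interpolation=cv2.INTER_CUBIC);cv2.imwrite('pics/c2.png',i)
E
```

```text
(200, 190) [ 0.6126 -0.2607  0.0067]
(187, 205) [ 0.6836 -0.2588  0.0098]
(292, 208) [0.6023 0.0702 0.1515]
(267, 205) [ 0.6014 -0.0095  0.1017]
(327, 246) [0.6389 0.1982 0.1185]
(260, 282) [0.7899 0.0827 0.0385]
(222, 158) [ 0.4578 -0.2808  0.0024]
(180, 140) [ 0.4664 -0.4643  0.001 ]
(383, 288) [0.6149 0.3738 0.0078]
(215, 240) [ 0.7353 -0.112   0.0001]
(355, 230) [0.4866 0.235  0.0096]
(251, 189) [ 0.5765 -0.0059  0.1628]
(223, 268) [0.6167 0.1962 0.0803]
(275, 245) [0.5125 0.0344 0.0222]
(256, 222) [ 0.5671 -0.0209  0.0514]
(168, 250) [0.7739 0.0984 0.0391]
(300, 190) [ 0.4539 -0.2227  0.033 ]
(295, 161) [ 0.4753 -0.4776 -0.0022]
(350, 212) [ 0.3069 -0.1528  0.0085]
(213, 360) [0.6094 0.3749 0.0053]
(270, 290) [0.514  0.1797 0.0071]
```

View pics/c1.png

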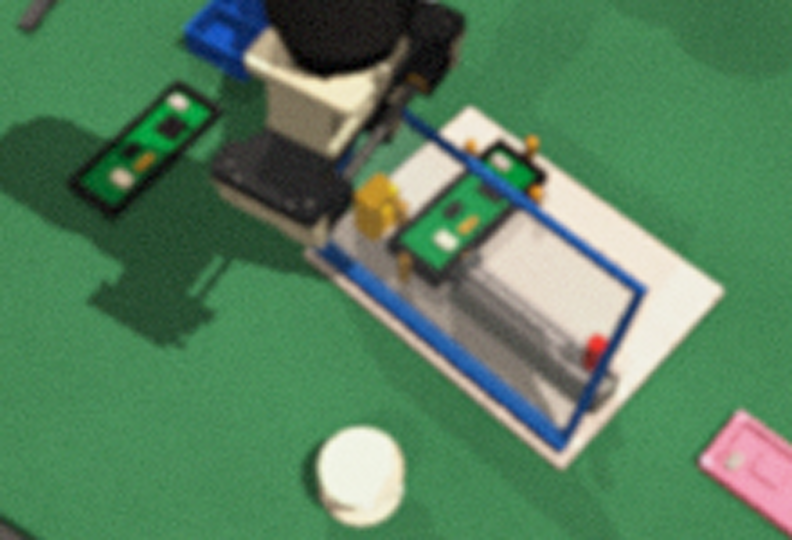

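View pics/c2.png

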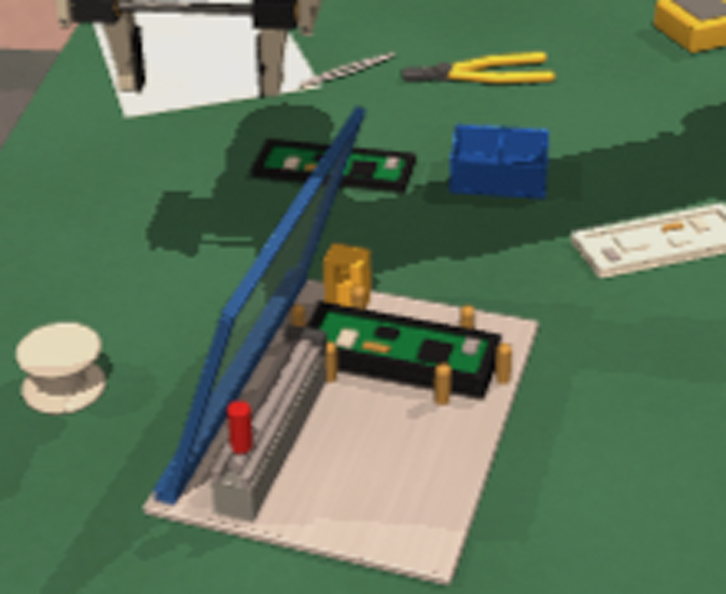

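```bash
cat >> h.py <<'E'
from scipy.optimize import least_squares
def T2(p,X):
    c,s=np.cos(p[2]),np.sin(p[2]);X=np.asarray(X,float)
    return np.c_[p[0]+c*X[:,0]-s*X[:,1],p[1]+s*X[:,0]+c*X[:,1],X[:,2]]
def fit(p0,views):
    # views: list of (cam, X(n,3), uv(n,2))
    f=lambda p:np.concatenate([(proj(o,T2(p,X))-uv).ravel() for o,X,uv in views])
    r=least_squares(f,p0,loss='soft_l1');return r.x,f(r.x)
E
python3 - <<'E'
from h import *
s=load('scene0');d=load('side0')
A=lambda l:np.array(l,float)
m=lambda l:A(l)/1000
cs=lambda l:(A(l)+.5)/3.6+[160,150]-.5
cd=lambda l:(A(l)+.5)/3.3+[150,140]-.5
vs=(s,m([[-95,205,8],[125,205,8],[-95,-80,8],[125,-80,8]]),cs([(722,290),(562,463),(470,107),(306,250)]))
vd=(d,m([[125,205,8],[-95,205,8],[-95,-80,8]]),cd([(146,508),(448,578),(538,320)]))
for v in ([vs],[vd],[vs,vd]):
    print(*fit([.52,.03,-.2],v))
C=m([[-75,29,10],[-75,-29,10],[75,-29,10],[75,29,10]])
vs=(s,C[[1,0,3,2]],cs([(181,82),(220,108),(112,215),(70,183)]))
vd=(d,C[[2,1,0,3]],cd([(268,140),(416,153),(405,190),(250,178)]))
for v in ([vs],[vd],[vs,vd]):
    print(*fit([.61,-.26,-.1],v))
E
```

```text
[ 0.5253  0.0297 -0.2091] [ 0.843  -0.5264 -0.2136  0.9388  0.1124 -0.8119 -0.64    0.0664]
[ 0.5245  0.0313 -0.205 ] [-1.1251 -0.4411  0.8975  0.2173  0.0403 -0.0387]
[ 0.5248  0.0304 -0.2079] [ 1.1095 -0.6312  0.1593  0.879   0.2967 -0.8391 -0.3787  0.0862 -1.2952
 -0.9212  0.5139 -0.1119  0.009  -0.1948]
[ 0.6132 -0.2573 -0.1083] [-0.4994 -0.7429  1.4062  0.3008  0.3163  0.2919 -0.9059 -0.0704]
[ 0.6083 -0.2499 -0.1028] [-0.578   0.6244  0.1066  1.1367  0.2561 -0.448   0.1263 -1.6169]
[ 0.6106 -0.256  -0.1054] [ 0.1778 -1.1082  2.1194 -0.1085  1.1942 -0.0929 -0.0725 -0.408  -0.9656
 -0.3962 -0.4944  0.1385 -0.4013 -1.5256 -0.3008 -2.7168]
```

>>> {"api": "arm_command", "payload": {"targets": [[[0, 0, -0.14], [0, -22, 0], 0], [[0, 0, -0.14], [0, -22, 0], 0], [[0, 0, -0.14], [0, -22, 0], 0], [[0, 0, -0.14], [0, -22, -4], 0], [[0, 0, -0.14], [0, -22, -4], 0], [[0, 0, -0.14], [0, -22, -4], 0], [[0, 0, -0.14], [1, -22, -4], 0], [[0, 0, -0.14], [1, -22, -4], 0]]}}

```text
t: 0.95
eef_pos: [0.6769, -0.1769, 0.3842]
ee_rot: [3.141, -0.0, -2.697]
force: [-0.1, 1.4, -1.1]
width: 0.0879
```

>>> {"api": "arm_command", "payload": {"targets": [[[0, 0, -0.14], [1, -21, -6], 0], [[0, 0, -0.14], [1, -21, -6], 0], [[0, 0, -0.14], [1, -21, -6], 0], [[0, 0, -0.135], [1, -21, -6], 0], [[0, 0, 0], [0, 0, 0], 0], [[0, 0, 0], [0, 0, 0], 0]]}}

```text
t: 1.55
eef_pos: [0.6808, -0.2604, 0.3599]
ee_rot: [3.141, -0.001, 3.038]
force: [0.7, -0.3, -0.4]
width: 0.0878
```

```bash
python3 - <<'E'
from h import *
from station import *
s=get_state();print(s)
o=grab('wrist','w1');print(o['eye'],o['orientation'])
p=[.611,-.256,-.105];C=np.array([[-75,29,10],[-75,-29,10],[75,-29,10],[75,29,10]])/1000
print(proj(o,T2(p,C)))
E
```

```text
{'t': 1.55, 'q': array([-0.0991,  0.4728,  0.0869, -0.0002, -1.1861, -1.575 ]), 'qd': array([ 0.0195, -0.0131,  0.0027, -0.0003, -0.0009,  0.0064]), 'joint_efforts': array([ -0.9525, -65.5431,  28.6438,   6.8428,  -0.0802,  -0.2169]), 'eef_pos': array([ 0.6808, -0.2604,  0.3599]), 'ee_rot': array([ 3.1414, -0.0011,  3.0382]), 'force': array([ 0.6805, -0.2975, -0.3841]), 'moment': array([-0.0397, -0.1738,  0.0104]), 'width': 0.08776746798041289}
[ 0.6145 -0.2542  0.3398] [ 2.8946 -0.0005  1.4669]
[[280.0712  43.3994]
 [226.2085  43.3245]
 [229.2245 179.5316]
 [277.2306 179.5801]]
```

View pics/w1.png

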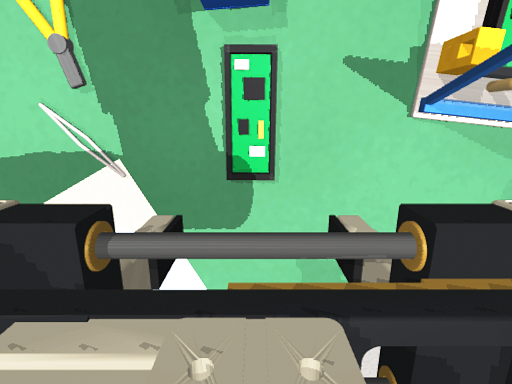

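```bash
python3 - <<'E'
from h import *
o=load('w1')
i=cv2.resize(o['p'][30:195,205:300,::-1],None,fx=5,fy=3.6*5/3.6*0+3.6,interpolation=cv2.INTER_CUBIC)
i=cv2.resize(o['p'][30:195,205:300,::-1],None,fx=3.6,fy=3.6,interpolation=cv2.INTER_CUBIC);cv2.imwrite('pics/c3.png',i)
P=cloud(o); print(P[110,235],P[110,280],P[50,250],P[150,200])
g=o['p'].max(2)
m=((g<75)).astype(np.uint8);m[:35]=0;m[190:]=0;m[:,:215]=0;m[:,290:]=0
n,l,st,c=cv2.connectedComponentsWithStats(m);print(st)
k=1+np.argmax(st[1:,4]);ct,_=cv2.findContours((l==k).astype(np.uint8),cv2.RETR_EXTERNAL,cv2.CHAIN_APPROX_NONE)
r=cv2.minAreaRect(ct[0]);print(r,cv2.boxPoints(r))
print(g[110,215:290]);print(g[35:55,250]);print(g[170:190,250])
E
```

```text
[ 0.6028 -0.2763  0.0046] [ 0.6081 -0.2241 -0.0005] [ 0.5424 -0.2522  0.0092] [ 0.6446 -0.3245 -0.0002]
[[     0      0    512    384 194000]
 [   225     45      2      1      2]
 [   224     45     53    135   2043]
 [   244     78     20     22    435]
 [   239    119      9     16    128]]
((250.0, 112.0), (134.0, 52.0), 90.0) [[224.  45.]
 [276.  45.]
 [276. 179.]
 [224. 179.]]
[227 228 228 227 227 229 214 137 145 138  84  59  59  60  58  44 111 233
 231 236 236 235 236 236 236 237 236 237 237 236 236 236 237 237 237 237
 237 237 236 237 237 237 237 237 237 237 238 238 238 238 238 239 239 225
 138  34  56  64  64  64  79 151 202 198 200 218 217 216 217 215 215 215
 214 215 214]
[217 217 209 205 206 205 205 206 212 115  61  63  66  63  64  64  67  38
  21 215]
[134 138  75  25  31  34  34  33  33  31 102 115 111 131 137 137 136 138
 138 138]
```

View pics/c3.png

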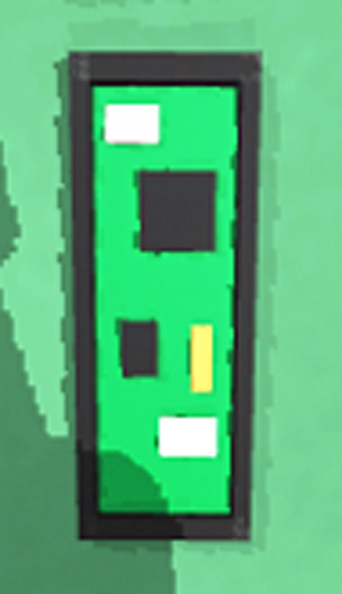

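```bash
python3 - <<'E'
from h import *
o=load('w1')
uv=(np.array([(69,52),(261,52),(247,540),(79,540)])+.5)/3.6+[204.5,29.5]
C=np.array([[-75,-29,10],[-75,29,10],[75,29,10],[75,-29,10]])/1000
print(fit([.61,-.25,-.1],[(o,C,uv)]))
# where is TCP axis in camera frame; project points on tool axis at z=10mm level
tcp=np.array([.6808,-.2604,.3599]);print(proj(o,[[tcp[0],tcp[1],.01]]))
# camera lateral offset in tool frame
R=Rn.from_euler('xyz',[3.1414,-.0011,3.0382]).as_matrix();print(R.T@(o['eye']-tcp))
E
```

```text
(array([ 0.6111, -0.2594, -0.111 ]), array([-0.3245, -0.4442,  0.1844, -0.0137,  0.7851,  0.4713, -0.5385,
        0.1402]))
[[255.6688 175.397 ]]
[ 0.0665 -0.0006  0.0202]
```

>>> {"api": "arm_command", "payload": {"targets": [[[0, 0, 0], [-11, 30, 15], 0], [[0, 0, 0], [-11, 35, 15], 0], [[0, 0, -0.017], [-11, 35, 10], 0], [[0, 0, -0.017], [-11, 35, 0], 0], [[0, 0, -0.017], [-11, 35, 0], 0], [[0, 0, -0.017], [-11, 35, 0], 0], [[0, 0, -0.017], [-11, 36, 0], 0], [[0, 0, -0.017], [-10, 35, 0], 0]]}}

```text
t: 2.4
eef_pos: [0.5929, 0.0182, 0.4014]
ee_rot: [3.141, 0.001, 2.938]
force: [0.6, 0.3, 0.5]
width: 0.0875
```

>>> {"api": "arm_command", "payload": {"targets": [[[0, 0, 0], [0, 0, 0], 0], [[0, 0, 0], [0, 0, 0], 0]]}}

```text
t: 2.6
eef_pos: [0.5936, 0.0175, 0.4015]
ee_rot: [3.141, 0.001, 2.94]
force: [-0.3, 0.1, 0.0]
width: 0.0877
```

```bash
python3 - <<'E'
from h import *
from station import *
s=get_state();print(s['t'],s['eef_pos'],s['ee_rot'])
o=grab('wrist','w2');print(o['eye'],o['orientation'])
i=cv2.resize(o['p'][0:210,120:400,::-1],None,fx=2.8,fy=2.8,interpolation=cv2.INTER_CUBIC);cv2.imwrite('pics/c4.png',i)
grab('side','s2');grab('scene','sc2')
E
```

```text
2.6 [0.5936 0.0175 0.4015] [3.141  0.0011 2.9397]
[0.5283 0.0302 0.3811] [ 2.8923 -0.001   1.3686]
```

View pics/c4.png

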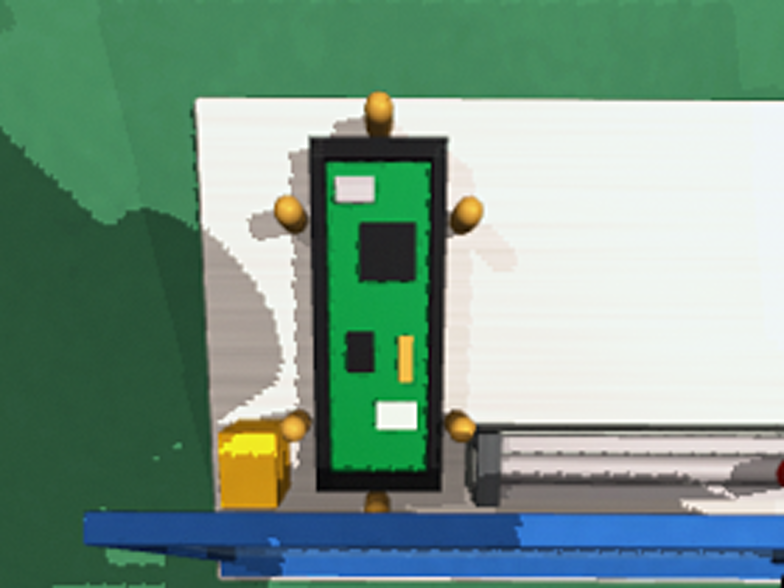

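```bash
python3 - <<'E'
from h import *
o=load('w2')
f=lambda l:(np.array(l,float)+.5)/2.8+[119.5,-.5]
C=np.array([[-75,-29,28],[-75,29,28],[75,29,28],[75,-29,28]])/1000
print(fit([.52,.03,-.2],[(o,C,f([(309,138),(448,138),(441,492),(316,492)]))]))
p=o['p'].astype(int)
hsv=cv2.cvtColor(o['p'],cv2.COLOR_RGB2HSV)
m=((hsv[...,0]>12)&(hsv[...,0]<24)&(hsv[...,1]>120)&(hsv[...,2]>80)).astype(np.uint8)
m[185:]=0
n,l,st,c=cv2.connectedComponentsWithStats(m)
for k in range(1,n):
    if st[k,4]>15: print(st[k],c[k])
np.save('pics/m.npy',l)
# plate corners front-left: 
print(f([(196,99)]))
for q in ([.525,.03,-.207],):
  X=np.array([[x,y,36] for x,y in [(-83.5,0),(-45,-37.5),(-45,37.5),(45,-37.5),(45,37.5),(83.5,0)]]+[[-95,-80,8]])/1000
  print(proj(o,T2(q,X)))
E
```

```text
(array([ 0.5259,  0.0305, -0.2025]), array([-0.2355, -0.2934,  0.2295, -0.2647,  0.1617,  0.3666, -0.1548,
        0.3628]))
[250  33  10  13  90] [255.0333  38.2444]
[218  70  11  10  87] [222.8391  74.8391]
[283  70   9  12  75] [287.1067  75.2667]
[263 120   4  16  64] [264.5 127.5]
[198 147  33  35 692] [211.8526 165.1199]
[280 147  10  11  79] [284.0506 152.2532]
[250 177   9   6  39] [253.7179 180.0256]
[[189.6786  35.0357]]
[[254.5429  37.9005]
 [221.9443  74.4598]
 [286.8498  74.8003]
 [223.7427 152.4567]
 [284.4689 152.7384]
 [253.9991 182.9661]
 [188.3863  33.4598]]
```

```bash
python3 - <<'E'
from h import *
o=load('w2')
X=np.array([[x,y,36] for x,y in [(-83.5,0),(-45,-37.5),(-45,37.5),(45,37.5)]])/1000
uv=np.array([(254.5,37.35),(222.35,74.35),(286.65,74.35),(284.65,152.65)])
q,r=fit([.525,.03,-.207],[(o,X,uv)]);print(q,r)
# offsets between low2 and nest in fixture frame
c,s=np.cos(q[2]),np.sin(q[2]);d=np.array([.5259,.0305])-q[:2];print(c*d[0]+s*d[1],-s*d[0]+c*d[1])
# handle seen in side & scene
for n in('s2','sc2'):
    oo=load(n);P=cloud(oo);h=cv2.cvtColor(oo['p'],cv2.COLOR_RGB2HSV)
    m=((h[...,0]<8)|(h[...,0]>172))&(h[...,1]>180)&(h[...,2]>120)
    v,u=np.nonzero(m);k=(abs(P[v,u,0]-.62)<.08)&(abs(P[v,u,1]-.197)<.05)
    print(n,k.sum(),u[k].min() if k.any() else 0,u[k].max() if k.any() else 0,v[k].min() if k.any() else 0,v[k].max() if k.any() else 0,proj(oo,T2(q,[[.06,.183,.09],[.052,.183,.09],[.068,.183,.09],[.06,.183,.055]])))
E
```

```text
[ 0.5247  0.0302 -0.2051] [ 0.0417  0.2357 -0.3494 -0.1199  0.2724  0.0875  0.0259 -0.2287]
0.0010993561825102637 0.0005147604287689816
s2 85 219 225 262 276 [[220.8536 264.8416]
 [224.2622 265.5598]
 [217.4603 264.1267]
 [221.7239 276.79  ]]
sc2 14 324 327 244 248 [[328.1355 245.5645]
 [329.9278 243.6597]
 [326.3316 247.4816]
 [326.3767 251.3531]]
```

>>> {"api": "arm_command", "payload": {"targets": [[[0, 0, 0], [0, -34, 0], 0], [[0, 0, 0.015], [0, -35, 0], 0], [[0, 0, 0.015], [0, -35, 0], 0], [[0, 0, 0.015], [0, -35, 0], 0], [[0, 0, 0.015], [1, -34, -10], 0], [[0, 0, 0.015], [1, -34, -25], 0], [[0, 0, 0.015], [1, -34, -35], 0], [[0, 0, 0], [0, -34, -35], 0]]}}

```text
t: 3.55
eef_pos: [0.5967, -0.2616, 0.2949]
ee_rot: [-3.141, 0.001, 3.025]
force: [0.7, 0.3, -0.7]
width: 0.0876
```

>>> {"api": "arm_command", "payload": {"targets": [[[0, 0, 0], [0, 0, -35], 0], [[0, 0, 0], [0, 0, -30], 0], [[0, 0, 0], [0, 0, -15], 0], [[0, 0, 0], [0, 0, 0], 0], [[0, 0, 0], [0, 0, 0], 0]]}}

```text
t: 4.05
eef_pos: [0.5975, -0.2594, 0.2166]
ee_rot: [-3.141, 0.001, 3.026]
force: [-0.1, -0.4, 0.9]
width: 0.088
```

>>> {"api": "arm_command", "payload": {"targets": [[[0, 0, 0.004], [-1, 1.5, -18], 0], [[0, 0, 0], [0, 0, -14], 0], [[0, 0, 0], [0, 0, -4], 0], [[0, 0, 0], [0, 0, 0], 0], [[0, 0, 0], [0, 0, 0], 0]]}}

```text
t: 4.55
eef_pos: [0.5964, -0.2576, 0.1804]
ee_rot: [-3.141, 0.001, 3.03]
force: [-0.5, -0.8, -0.1]
width: 0.088
```

```bash
python3 - <<'E'
from h import *
from station import *
s=get_state();print(s['t'],s['eef_pos'],s['ee_rot'],s['force'])
o=grab('wrist','w3')
E
```

```text
4.55 [ 0.5964 -0.2576  0.1804] [-3.1414  0.001   3.0297] [-0.5068 -0.7947 -0.0842]
```

View pics/w3.png

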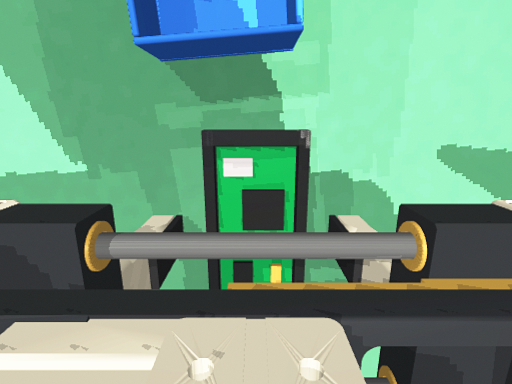

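>>> {"api": "arm_command", "payload": {"targets": [[[0, 0, 0], [0, 0, -0.7], 0.2], [[0, 0, 0], [0, 0, 0], 0.3], [[0, 0, 0], [0, 0, 0], 0.6], [[0, 0, 0], [0, 0, 0], 0.6], [[0, 0, 0], [0, 0, 0], 0.6], [[0, 0, 0], [0, 0, 0], 0.6]], "squeeze": 25}}

```text
t: 5.2
eef_pos: [0.596, -0.2575, 0.179]
ee_rot: [-3.142, 0.0, 3.029]
force: [0.2, -0.2, 0.7]
width: 0.058
```

>>> {"api": "arm_command", "payload": {"targets": [[[0, 0, 0], [0, 0, 10], 0.6], [[0, 0, 0], [0, 0, 20], 0.6], [[0, 0, 0], [-10, 0, 30], 0.6], [[0, 0, 0], [-20, 10, 30], 0.6], [[0, 0, 0], [-30, 20, 10], 0.6], [[0, 0, 0], [-30, 25, 0], 0.6], [[0, 0, -0.02], [-30, 30, 0], 0.6], [[0, 0, -0.02], [-25, 35, 0], 0.6]]}}

```text
t: 6.0
eef_pos: [0.4492, -0.1371, 0.2795]
ee_rot: [3.141, 0.0, 2.987]
force: [0.6, 1.2, -0.5]
width: 0.0576
```

>>> {"api": "arm_command", "payload": {"targets": [[[0, 0, -0.02], [0, 35, 0], 0.6], [[0, 0, -0.02], [0, 35, 0], 0.6], [[0, 0, -0.014], [0, 35, 0], 0.6], [[0, 0, 0], [0, 35, 0], 0.6], [[0, 0, 0], [0, 28, -10], 0.6], [[0, 0, 0], [0, 15, -20], 0.6], [[0, 0, 0], [0, 0, 0], 0.6], [[0, 0, 0], [0, 0, 0], 0.6]]}}

```text
t: 6.8
eef_pos: [0.4509, 0.0456, 0.2493]
ee_rot: [-3.141, -0.0, 2.937]
force: [0.6, -0.0, -1.3]
width: 0.0579
```

```bash
python3 - <<'E'
from h import *
from station import *
s=get_state();print(s['t'],s['eef_pos'],s['ee_rot'],s['force'],s['width'])
o=grab('wrist','w4')
o=grab('side','s4')
i=cv2.resize(o['p'][120:320,150:370,::-1],None,fx=3,fy=3,interpolation=cv2.INTER_CUBIC);cv2.imwrite('pics/c5.png',i)
E
```

```text
6.8 [0.4509 0.0456 0.2493] [-3.141  -0.0004  2.9366] [ 0.5707 -0.0041 -1.3   ] 0.05792676060542759
```

View pics/w4.png

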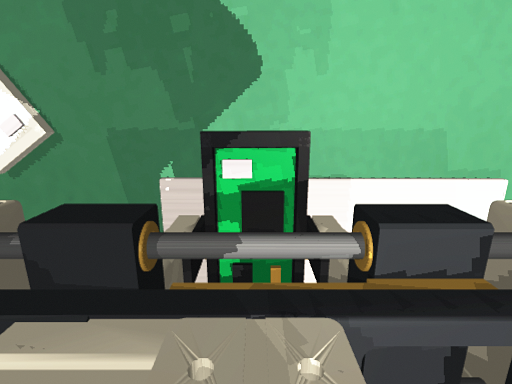

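View pics/c5.png

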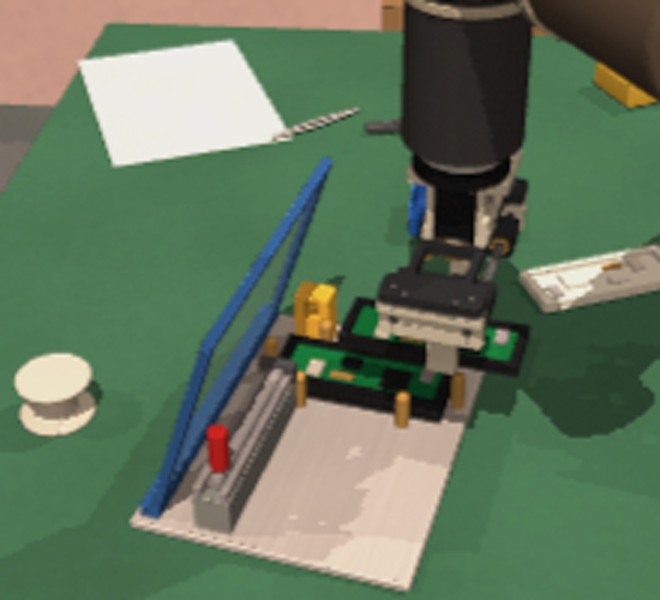

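```bash
python3 - <<'E'
from h import *
o=load('w4')
i=cv2.resize(o['p'][115:240,190:325,::-1],None,fx=4.5,fy=4.5,interpolation=cv2.INTER_CUBIC);cv2.imwrite('pics/c6.png',i)
E
```

```text
(no output)
```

View pics/c6.png

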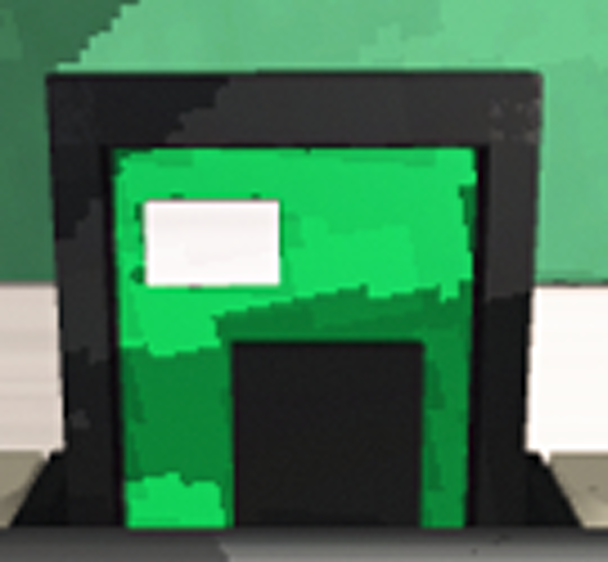

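```bash
python3 - <<'E'
from h import *
o=load('w4')
P=lambda x,y:np.array([(x+.5)/4.5+189.5,(y+.5)/4.5+114.5])
R=Rn.from_euler('xyz',o['orientation']).as_matrix();K=o['mtx']
def ray(uv,z):
    d=R@np.array([(uv[0]-K[0,2])/K[0,0],(uv[1]-K[1,2])/K[1,1],1]);e=o['eye'];return e+d*(z-e[2])/d[2]
tcp=np.array([.4509,.0456]);y=2.9366-np.pi
c,s=np.cos(y),np.sin(y)
for z in(.078,.080,.082):
    for q in [(46,73),(543,71),(65,450),(525,450)]:
        w=ray(P(*q),z)[:2]-tcp; print(z,q,np.array([c*w[0]+s*w[1],-s*w[0]+c*w[1]])*1000)
D=cloud(o);print(D[150,210],D[135,255])
E
```

```text
0.078 (46, 73) [-60.0175 -30.1449]
0.078 (543, 71) [-60.2242  28.4035]
0.078 (65, 450) [-13.0982 -30.0353]
0.078 (525, 450) [-13.0775  28.3763]
0.08 (46, 73) [-60.1036 -29.7553]
0.08 (543, 71) [-60.3075  28.0177]
0.08 (65, 450) [-13.8057 -29.6472]
0.08 (525, 450) [-13.7852  27.9909]
0.082 (46, 73) [-60.1897 -29.3657]
0.082 (543, 71) [-60.3909  27.6319]
0.082 (65, 450) [-14.5131 -29.2591]
0.082 (525, 450) [-14.493   27.6054]
[0.3968 0.0316 0.0804] [0.3939 0.0565 0.0813]
```

>>> {"api": "arm_command", "payload": {"targets": [[[0, 0, 0], [0, 0, -8], 0.6], [[0, 0, 0], [5, -1, -7], 0.6], [[0, 0, 0], [15, -3, 0], 0.6], [[0, 0, 0], [15, -3, 0], 0.6], [[0, 0, 0], [15, -3, 0], 0.6], [[0, 0, 0], [10, -2, 0], 0.6], [[0, 0, 0], [0, 0, 0], 0.6], [[0, 0, 0], [0, 0, 0], 0.6]]}}

```text
t: 7.7
eef_pos: [0.5106, 0.0331, 0.2334]
ee_rot: [-3.141, -0.001, 2.934]
force: [-0.7, -0.1, -1.3]
width: 0.0577
```

```bash
python3 - <<'E'
from h import *
from station import *
s=get_state();print(s['t'],s['eef_pos'],s['ee_rot'],s['force'],s['width'])
o=grab('wrist','w5')
i=cv2.resize(o['p'][80:240,150:360,::-1],None,fx=3.7,fy=3.7,interpolation=cv2.INTER_CUBIC);cv2.imwrite('pics/c7.png',i)
E
```

```text
7.7 [0.5106 0.0331 0.2334] [-3.1411 -0.001   2.9343] [-0.6854 -0.1375 -1.2653] 0.05774040187861894
```

View pics/c7.png

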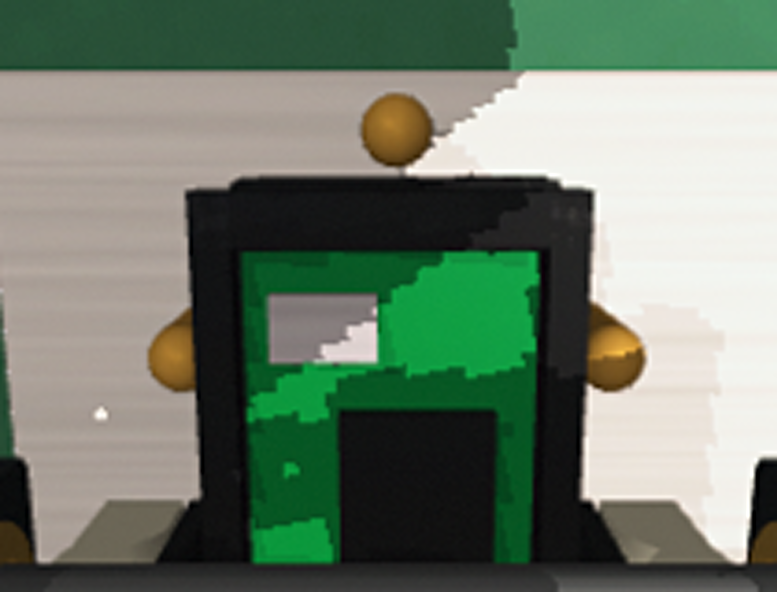

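```bash
cat > rel.py <<'E'
from h import *
def ray(o,uv,z):
    R=Rn.from_euler('xyz',o['orientation']).as_matrix();K=o['mtx']
    d=R@np.array([(uv[0]-K[0,2])/K[0,0],(uv[1]-K[1,2])/K[1,1],1]);e=o['eye'];return e+d*(z-e[2])/d[2]
def tool(o,uv,z,tcp,yaw):
    w=ray(o,uv,z)[:2]-tcp;y=yaw-np.pi;c,s=np.cos(y),np.sin(y)
    return np.array([c*w[0]+s*w[1],-s*w[0]+c*w[1]])*1000
E
python3 - <<'E'
from rel import *
o=load('w5');f=3.7
P=lambda x,y:np.array([(x+.5)/f+149.5,(y+.5)/f+79.5])
tcp=np.array([.5106,.0331])
for q,z in [((187,190),.0644),((594,190),.0644),((198,450),.0644),((584,450),.0644),((397,129),.036),((183,356),.036),((610,356),.036),((230,180),.028),((560,180),.028)]:
    print(q,tool(o,P(*q),z,tcp,2.9343))
# sphere radius px at pins
print(279/(.2132-.036)*.006*f)
E
```

```text
(187, 190) [-60.0551 -29.5717]
(594, 190) [-60.0329  27.9117]
(198, 450) [-21.7495 -29.7818]
(584, 450) [-21.7287  28.237 ]
(397, 129) [-68.7353   0.242 ]
(183, 356) [-30.3716 -37.1518]
(610, 356) [-30.344   37.5422]
(230, 180) [-60.2053 -28.9906]
(560, 180) [-60.1829  28.8822]
34.95372460496614
```

>>> {"api": "arm_command", "payload": {"targets": [[[0, 0, 0.002], [0, 1, -4], 0.6], [[0, 0, 0], [0, 0, -6], 0.6], [[0, 0, 0], [0, 0, -3], 0.6], [[0, 0, 0], [0, 0, 0], 0.6], [[0, 0, 0], [0, 0, 0], 0.6]]}}

```text
t: 8.25
eef_pos: [0.5109, 0.0346, 0.2209]
ee_rot: [-3.141, -0.0, 2.938]
force: [-0.2, -0.3, -2.2]
width: 0.0576
```

>>> {"api": "arm_command", "payload": {"targets": [[[0, 0, 0], [0, 0, -2], 0.6], [[0, 0, 0], [0, 0, -2], 0.6], [[0, 0, 0], [0, 0, -2], 0.6], [[0, 0, 0], [0, 0, -1], 0.6], [[0, 0, 0], [0, 0, 0], 0.6]]}}

```text
t: 8.75
eef_pos: [0.5109, 0.0344, 0.2138]
ee_rot: [-3.141, -0.0, 2.937]
force: [0.0, -0.0, -0.7]
width: 0.0576
```

```bash
python3 - <<'E'
from h import *
from station import *
s=get_state();print(s['t'],s['eef_pos'],s['ee_rot'],s['force'],s['moment'],s['width'])
o=grab('wrist','w6')
i=cv2.resize(o['p'][80:240,150:360,::-1],None,fx=3.7,fy=3.7,interpolation=cv2.INTER_CUBIC);cv2.imwrite('pics/c8.png',i)
E
```

```text
8.75 [0.5109 0.0344 0.2138] [-3.1414 -0.0003  2.9373] [ 0.0211 -0.0436 -0.7266] [-0.0512 -0.1013 -0.0408] 0.05755078182362238
```

View pics/c8.png

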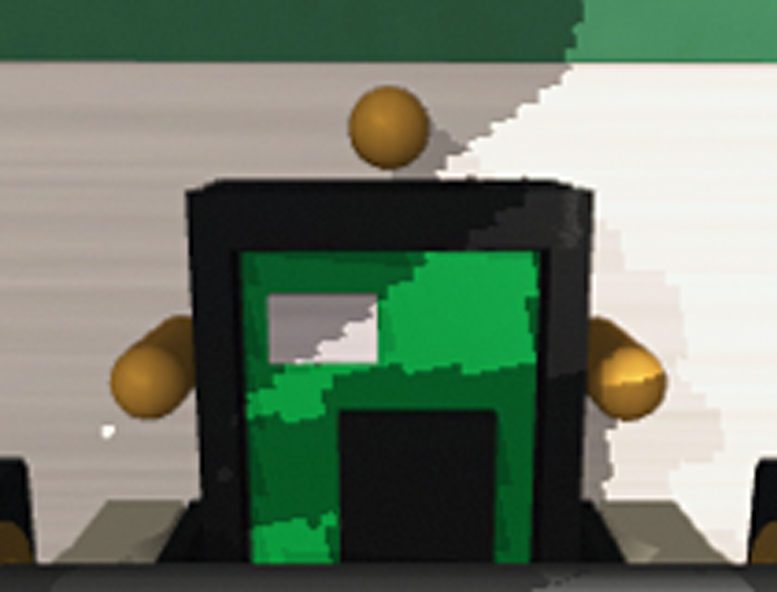

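```bash
python3 - <<'E'
from rel import *
o=load('w6');f=3.7
P=lambda x,y:np.array([(x+.5)/f+149.5,(y+.5)/f+79.5])
tcp=np.array([.5109,.0344])
for q,z in [((187,190),.0448),((594,190),.0448),((388.5,128),.036),((150,379),.036),((627,379),.036)]:
    print(q,tool(o,P(*q),z,tcp,2.9373))
E
```

```text
(187, 190) [-59.9744 -29.4277]
(594, 190) [-59.9507  28.0135]
(388.5, 128) [-68.5324  -0.9995]
(150, 379) [-30.6264 -38.3265]
(627, 379) [-30.593  36.259]
```

>>> {"api": "arm_command", "payload": {"targets": [[[0, 0, 0], [0, 0, -2], 0.6], [[0, 0, 0], [0, 0, -2], 0.6], [[0, 0, 0], [0, 0, -1.2], 0.6], [[0, 0, 0], [0, 0, 0], 0.6], [[0, 0, 0], [0, 0, 0], 0.6]]}}

```text
t: 9.3
eef_pos: [0.511, 0.0345, 0.2087]
ee_rot: [-3.142, -0.0, 2.937]
force: [-0.0, -0.2, -1.0]
width: 0.0576
```

>>> {"api": "arm_command", "payload": {"targets": [[[0, 0, 0], [0, 0, -0.5], 0.6], [[0, 0, 0], [0, 0, -0.5], 0.6], [[0, 0, 0], [0, 0, 0], 0.6], [[0, 0, 0], [0, 0, 0], 0.6]]}}

```text
t: 9.7
eef_pos: [0.511, 0.0345, 0.2078]
ee_rot: [3.142, 0.0, 2.937]
force: [-0.3, 0.5, -1.1]
width: 0.0577
```

>>> {"api": "arm_command", "payload": {"targets": [[[0, 0, 0], [0, 0, -0.5], 0.6], [[0, 0, 0], [0, 0, 0], 0.6], [[0, 0, 0], [0, 0, 0], 0.6]]}}

```text
t: 10.0
eef_pos: [0.5109, 0.0345, 0.2072]
ee_rot: [-3.142, -0.0, 2.937]
force: [-0.5, 0.1, -1.6]
width: 0.0578
```

>>> {"api": "arm_command", "payload": {"targets": [[[0, 0, 0], [0, 0, -0.5], 0.6], [[0, 0, 0], [0, 0, 0], 0.6], [[0, 0, 0], [0, 0, 0], 0.6]]}}

```text
t: 10.3
eef_pos: [0.511, 0.0345, 0.207]
ee_rot: [3.142, 0.0, 2.937]
force: [-1.1, 0.7, 3.5]
width: 0.0572
```

>>> {"api": "arm_command", "payload": {"targets": [[[0, 0, 0], [0, 0, 0], 0.32], [[0, 0, 0], [0, 0, 0], 0.28], [[0, 0, 0], [0, 0, 0], 0.2], [[0, 0, 0], [0, 0, 0], 0.15], [[0, 0, 0], [0, 0, 0], 0.15], [[0, 0, 0], [0, 0, 0], 0.15]]}}

```text
t: 10.9
eef_pos: [0.511, 0.0345, 0.2067]
ee_rot: [-3.142, -0.0, 2.937]
force: [-0.4, -0.4, -0.7]
width: 0.0746
```

```bash
python3 - <<'E'
from h import *
from station import *
s=get_state();print(s['t'],s['eef_pos'],s['ee_rot'],s['force'],s['moment'],s['width'])
o=grab('wrist','w7')
i=cv2.resize(o['p'][80:240,150:360,::-1],None,fx=3.7,fy=3.7,interpolation=cv2.INTER_CUBIC);cv2.imwrite('pics/c9.png',i)
E
```

```text
10.9 [0.511  0.0345 0.2067] [-3.1416 -0.      2.9374] [-0.3872 -0.4055 -0.6914] [-0.0526 -0.1474  0.0317] 0.07462282123828919
```

View pics/c9.png

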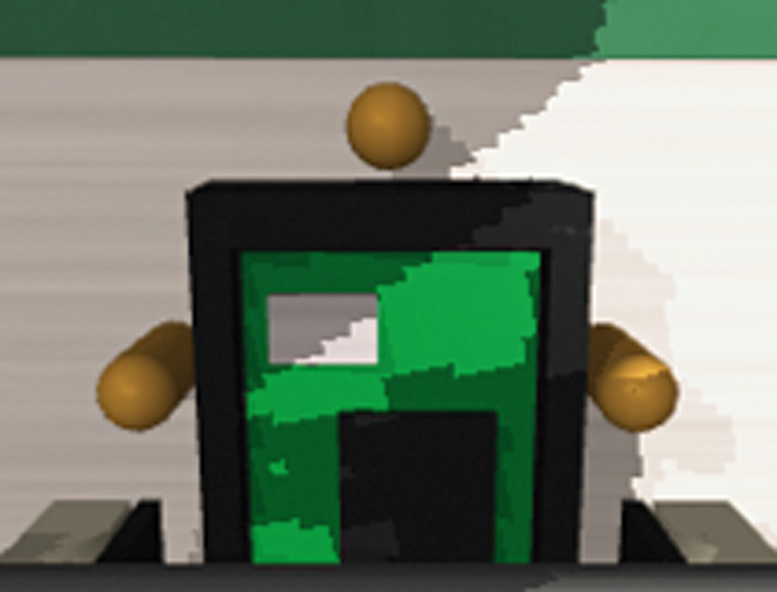

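>>> {"api": "arm_command", "payload": {"targets": [[[0, 0, 0], [0, 0, 6], 0.15], [[0, 0, 0], [0, 0, 15], 0.15], [[0, 0, 0], [0, 0, 25], 0], [[0, 0, 0], [-25, 10, 25], 0], [[0, 0, 0], [-30, 20, 5], 0], [[-0.0284, -0.1367, 0], [-15, 35, 0], 0], [[-0.0284, -0.1367, 0], [0, 35, 0], 0], [[-0.0284, -0.1367, 0], [0, 35, 0], 0]]}}

```text
t: 11.75
eef_pos: [0.4548, 0.1367, 0.294]
ee_rot: [-3.13, 0.316, 2.94]
force: [2.5, -2.5, 1.7]
width: 0.0879
```

>>> {"api": "arm_command", "payload": {"targets": [[[-0.0284, -0.1367, 0], [10, 30, 0], 0], [[-0.0284, -0.1367, 0], [15, 28, 0], 0], [[0, 0, 0], [11, 0, 0], 0], [[0, 0, 0], [0, 0, 0], 0], [[0, 0, 0], [0, 0, 0], 0]]}}

```text
t: 12.25
eef_pos: [0.536, 0.1589, 0.3542]
ee_rot: [-3.132, 0.461, 2.987]
force: [-0.2, -0.8, -0.5]
width: 0.0877
```

```bash
python3 - <<'E'
from h import *
from station import *
s=get_state();print(s['t'],s['eef_pos'],s['ee_rot'],s['q'],s['force'],s['width'])
R=Rn.from_euler('xyz',s['ee_rot']).as_matrix();F=Rn.from_euler('z',-.205).as_matrix()
print(F.T@R)
o=grab('wrist','w8')
o2=grab('side','s8')
i=cv2.resize(o2['p'][120:320,150:370,::-1],None,fx=3,fy=3,interpolation=cv2.INTER_CUBIC);cv2.imwrite('pics/c10.png',i)
E
```

```text
12.25 [0.536  0.1589 0.3542] [-3.1321  0.4614  2.9868] [ 0.6704  0.096  -0.7574  0.7384 -0.5183 -3.0121] [-0.2464 -0.8058 -0.4538] 0.0877472484522623
[[-0.8943 -0.046   0.4451]
 [-0.0449  0.9989  0.0129]
 [-0.4452 -0.0085 -0.8954]]
```

View pics/w8.png

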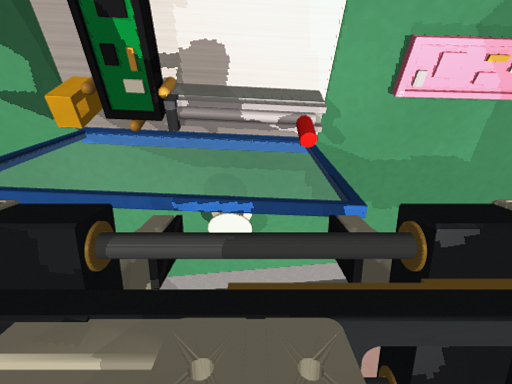

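View pics/c10.png

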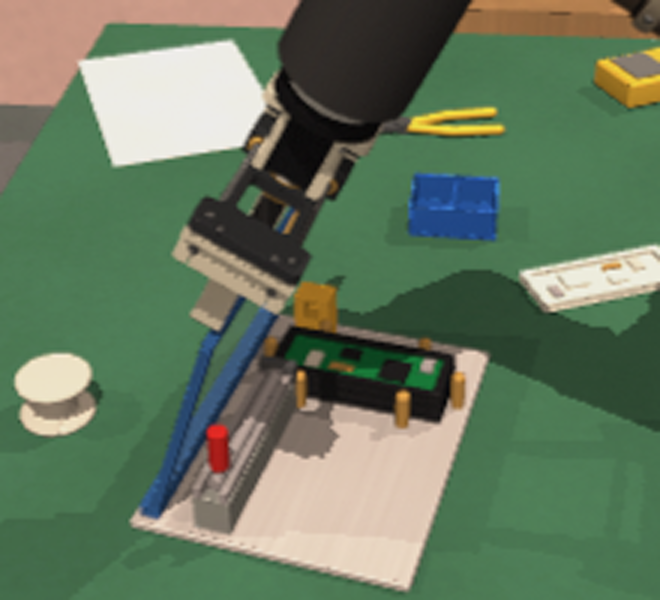

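>>> {"api": "arm_command", "payload": {"targets": [[[0, 0, 0], [0, 0, 25], 0], [[0, 0, 0], [-15, 3, 20], 0], [[0, 0, 0], [-20, 5, 0], 0], [[0.0284, 0.1367, 0], [-20, 5, 0], 0], [[0.0284, 0.1367, 0], [-20, 5, 0], 0], [[0.0284, 0.1367, 0], [0, 0, 0], 0], [[0, 0, 0], [0, 0, 0], 0]]}}

```text
t: 13.05
eef_pos: [0.4653, 0.1771, 0.4006]
ee_rot: [3.13, 0.062, 2.98]
force: [0.8, 0.0, -1.0]
width: 0.0874
```

```bash
python3 - <<'E'
from h import *
from station import *
s=get_state();print(s['t'],s['eef_pos'],s['ee_rot'],s['q'],s['force'],s['width'])
R=Rn.from_euler('xyz',s['ee_rot']).as_matrix();F=Rn.from_euler('z',-.205).as_matrix()
print(F.T@R)
E
```

```text
13.05 [0.4653 0.1771 0.4006] [3.1299 0.0617 2.9798] [ 0.7774  0.0467 -0.4185  0.0492 -1.0601 -2.5326] [ 0.8478  0.0084 -1.0265] 0.08738071547572732
[[-0.9972 -0.0439  0.0611]
 [-0.0431  0.999   0.0144]
 [-0.0617  0.0117 -0.998 ]]
```

>>> {"api": "arm_command", "payload": {"targets": [[[0, 0, 0.147], [0, 0, 0], 0], [[0, 0, 0.147], [0, 0, 0], 0], [[0, 0, 0.147], [0, 0, 0], 0], [[0, 0, 0.147], [0, 0, 0], 0], [[0, 0, 0.147], [0, 0, 0], 0], [[0, 0, 0.147], [0, 0, 0], 0], [[0, 0, 0.147], [0, 0, 0], 0], [[0, 0, 0.147], [0, 0, 0], 0]]}}

```text
t: 13.85
eef_pos: [0.4648, 0.1749, 0.3996]
ee_rot: [3.137, 0.064, -2.122]
force: [0.0, 1.0, 0.1]
width: 0.0878
```

>>> {"api": "arm_command", "payload": {"targets": [[[0, 0, 0.147], [0, 0, 0], 0], [[0, 0, 0.147], [0, 0, 0], 0], [[0, 0, 0.147], [0, 0, 0], 0], [[0, 0, 0.147], [0, 0, 0], 0], [[0, 0, 0.147], [0, 0, 0], 0], [[0, 0, 0.147], [0, 0, 0], 0], [[0, 0, 0.147], [0, 0, 0], 0], [[0, 0, 0.147], [0, 0, 0], 0]]}}

```text
t: 14.65
eef_pos: [0.4649, 0.1748, 0.3995]
ee_rot: [3.133, 0.06, -0.946]
force: [-0.4, -0.5, 0.5]
width: 0.0876
```

>>> {"api": "arm_command", "payload": {"targets": [[[0, 0, 0.147], [0, 0, 0], 0], [[0, 0, 0.147], [0, 0, 0], 0], [[0, 0, 0.147], [0, 0, 0], 0], [[0, 0, 0.147], [0, 0, 0], 0], [[0, 0, 0.147], [0, 0, 0], 0], [[0, 0, 0], [0, 0, 0], 0], [[0, 0, 0], [0, 0, 0], 0]]}}

```text
t: 15.35
eef_pos: [0.4648, 0.1753, 0.3998]
ee_rot: [3.131, 0.063, -0.221]
force: [0.0, -0.1, -0.2]
width: 0.0876
```

```bash
cat > go.py <<'E'
from h import *
from station import *
s=get_state();print(s['t'],s['eef_pos'],s['ee_rot'],s['q'],s['force'],s['width'])
R=Rn.from_euler('xyz',s['ee_rot']).as_matrix();F=Rn.from_euler('z',-.205).as_matrix();O=np.array([.525,.031,0])
print('TCPfix',F.T@(s['eef_pos']-O),'tipfix',F.T@(s['eef_pos']+.178*R[:,2]-O));print(F.T@R)
L=np.radians(40)
z=np.array([np.sin(L),0,-np.cos(L)]);x=np.array([np.cos(L),0,np.sin(L)]);G=F@np.c_[x,np.cross(z,x),z]
print('rotvec to goal',Rn.from_matrix(G@R.T).as_rotvec())
def tcp(tx,ty,tz): return O+F@(np.array([tx,ty,tz])-.178*z)
for n,t in dict(grasp=(.0664,.183,.070),pre=(.0664-.0386,.183,.070+.046)).items(): print(n,tcp(*t),(tcp(*t)-s['eef_pos'])*1000)
E
python3 go.py
```

```text
15.35 [0.4648 0.1753 0.3998] [ 3.131   0.0632 -0.2208] [ 0.7368  0.0868 -0.3361 -0.049  -1.1933  0.6326] [ 0.0216 -0.1106 -0.24  ] 0.0876448346191506
TCPfix [-0.0883  0.129   0.3998] tipfix [-0.0996  0.1273  0.2221]
[[ 0.9979 -0.0151 -0.0633]
 [-0.0157 -0.9998 -0.0096]
 [-0.0631  0.0106 -0.9979]]
rotvec to goal [-0.1507 -0.7463  0.0184]
grasp [0.5152 0.2199 0.2064] [  50.4232   44.6245 -193.4041]
pre [0.4775 0.2278 0.2524] [  12.6315   52.4822 -147.4041]
```

>>> {"api": "arm_command", "payload": {"targets": [[[-0.025, -0.1244, 0.003], [0, 8, 0], 0], [[-0.025, -0.1244, 0.003], [0, 8, 0], 0], [[-0.025, -0.1244, 0.003], [0, 8, 0], 0], [[-0.025, -0.1244, 0.003], [0, 8, 0], 0], [[-0.025, -0.1244, 0.003], [0, 10, 0], 0], [[-0.025, -0.1244, 0.003], [0, 10, 0], 0], [[0, 0, 0], [0, 0, 0], 0]]}}

```text
t: 16.05
eef_pos: [0.4669, 0.2217, 0.4017]
ee_rot: [3.135, -0.648, -0.203]
force: [1.2, -0.8, -0.2]
width: 0.0873
```

```bash
python3 go.py
```

```text
16.05 [0.4669 0.2217 0.4017] [ 3.1353 -0.6477 -0.2026] [ 0.8417 -0.0228 -0.8741  1.0491 -0.6502 -0.3188] [ 1.2321 -0.8292 -0.1865] 0.08734324690056348
TCPfix [-0.0957  0.1749  0.4017] tipfix [0.0117 0.174  0.2597]
[[ 0.7975 -0.0015  0.6033]
 [ 0.0019 -1.     -0.0049]
 [ 0.6033  0.0051 -0.7975]]
rotvec to goal [-0.0054 -0.0504  0.0016]
grasp [0.5152 0.2199 0.2064] [  48.3302   -1.784  -195.3311]
pre [0.4775 0.2278 0.2524] [  10.5384    6.0737 -149.3311]
```

>>> {"api": "arm_command", "payload": {"targets": [[[0, 0, 0], [2, 1, -20], 0], [[0, 0, 0], [2, 1, -30], 0], [[0, 0, 0], [2, 1, -30], 0], [[0, -0.02, 0], [2, 1, -30], 0], [[0, -0.02, 0], [2, 2, -30], 0], [[0, 0, 0], [0, 0, -10], 0], [[0, 0, 0], [0, 0, 0], 0], [[0, 0, 0], [0, 0, 0], 0]]}}

```text
t: 16.85
eef_pos: [0.4729, 0.2425, 0.283]
ee_rot: [3.112, -0.65, -0.212]
force: [0.5, -0.3, -0.8]
width: 0.0875
```

```bash
python3 go.py; python3 - <<'E'
from h import *
o=grab('wrist','w9')
o2=grab('side','s9')
i=cv2.resize(o2['p'][120:320,150:370,::-1],None,fx=3,fy=3,interpolation=cv2.INTER_CUBIC);cv2.imwrite('pics/c11.png',i)
E
```

```text
16.85 [0.4729 0.2425 0.283 ] [ 3.1116 -0.6501 -0.212 ] [ 0.6157  0.1519 -1.0155  1.6646 -0.4869 -0.8301] [ 0.4577 -0.3254 -0.7849] 0.08751458091760841
TCPfix [-0.0941  0.1964  0.283 ] tipfix [0.0136 0.1903 0.1413]
[[ 0.796  -0.0252  0.6048]
 [-0.0056 -0.9994 -0.0342]
 [ 0.6053  0.0239 -0.7956]]
rotvec to goal [ 0.013  -0.0518  0.0257]
grasp [0.5152 0.2199 0.2064] [ 42.3585 -22.519  -76.6109]
pre [0.4775 0.2278 0.2524] [  4.5667 -14.6613 -30.6109]
```

View pics/w9.png

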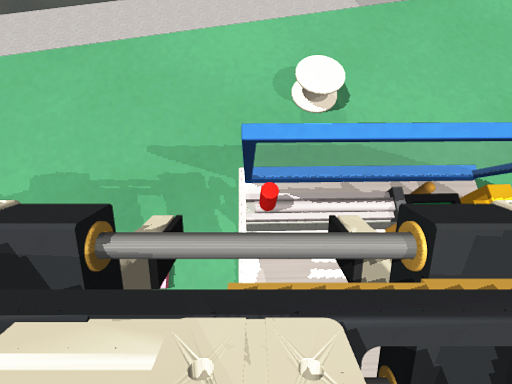

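View pics/c11.png

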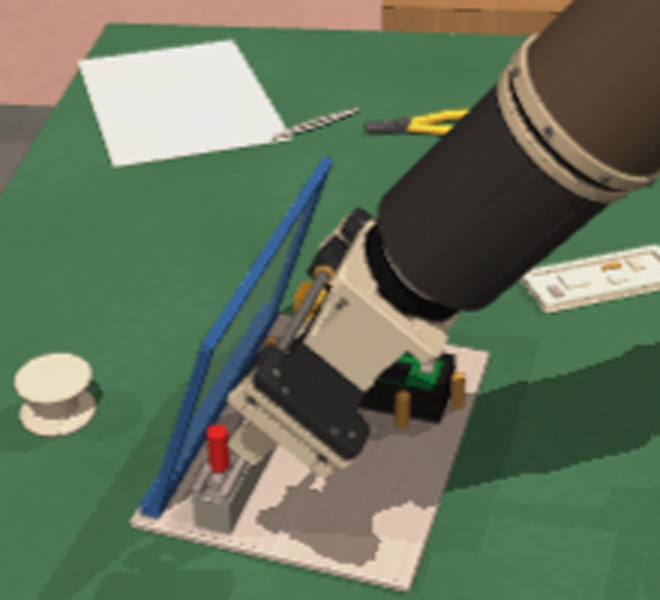

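```bash
cat > kin.py <<'E'
from h import *
D=[([0.2881,0.3594,0.011,-0.0004,-1.2241,-0.2881],[0.6748,0,0.4037],[3.1399,-.0002,-1.5709]),
([-0.0991,0.4728,0.0869,-0.0002,-1.1861,-1.575],[0.6808,-0.2604,0.3599],[3.1414,-.0011,3.0382]),
([0.6704,0.096,-0.7574,0.7384,-0.5183,-3.0121],[0.536,0.1589,0.3542],[-3.1321,0.4614,2.9868]),
([0.7774,0.0467,-0.4185,0.0492,-1.0601,-2.5326],[0.4653,0.1771,0.4006],[3.1299,0.0617,2.9798]),
([0.7368,0.0868,-0.3361,-0.049,-1.1933,0.6326],[0.4648,0.1753,0.3998],[3.131,0.0632,-0.2208]),
([0.8417,-0.0228,-0.8741,1.0491,-0.6502,-0.3188],[0.4669,0.2217,0.4017],[3.1353,-0.6477,-0.2026]),
([0.6157,0.1519,-1.0155,1.6646,-0.4869,-0.8301],[0.4729,0.2425,0.283],[3.1116,-0.6501,-0.212])]
def r(ax,a): return Rn.from_euler(ax,a).as_matrix()
def fk(q,p,sg):
    R=r('z',q[0]);x=R@np.array([p[0],p[1],p[2]])
    R=R@r('y',q[1]);x=x+R@np.array([p[3],0,p[4]])
    R=R@r('y',-q[2]);x=x+R@np.array([p[5],0,p[6]])
    R=R@r('x',sg[0]*q[3]);x=x+R@np.array([0,p[7],p[12]])
    R=R@r('y',-q[4]);x=x+R@np.array([p[8],p[11],p[9]])
    R=R@r('x',sg[1]*q[5])
    R=R@r('x',p[10])@np.array([[0,0,1],[0,1,0],[-1,0,0.]])
    return x,R
LO=np.array([-3.07,-1.43,-1.02,-3.03,-3.05,-3.03]);HI=np.array([3.07,2.12,1.25,1.67,0,3.03])
if __name__=="__main__":
    best=None
    for sg in [(1,1),(1,-1),(-1,1),(-1,-1)]:
        def f(p):
            o=[]
            for q,x,e in D:
                X,R=fk(q,p,sg);o+=list((X-x)*5)+list((R-Rn.from_euler('xyz',e).as_matrix()).ravel())
            return np.array(o)
        for p10 in (0,1.57,3.14,-1.57):
            s=least_squares(f,[0,-.19,.4,0,.4,.4,0,0,.2,0,p10,0,0])
            if best is None or s.cost<best[0]: best=(s.cost,sg,s.x)
    print(best);c,sg,p=best
    for q,x,e in D:
        X,R=fk(q,p,sg);print((X-x)*1000,Rn.from_matrix(R.T@Rn.from_euler('xyz',e).as_matrix()).magnitude())
    np.savez('kin.npz',p=p,sg=sg)
E
python3 kin.py
```

```text
(np.float64(1.8957879531765832e-07), (-1, -1), array([    0.0001,     0.    ,     0.1987,    -0.0001,     0.6017,
           0.4635,    -0.    ,  3212.972 ,     0.2   ,     0.    ,
          -1.5708, -3213.1638,     0.    ]))
[-0.0082 -0.0009 -0.0282] 9.62753538821825e-05
[ 0.0066 -0.0035  0.0284] 0.00010590362408148246
[ 0.0097  0.0041 -0.025 ] 7.214717836436292e-05
[-0.023  -0.0272  0.0493] 0.00015836803048315665
[ 0.0178  0.0252 -0.0409] 8.527561358981763e-05
[0.0003 0.0039 0.0122] 0.00013012610951157485
[-0.0045 -0.0051  0.0041] 4.409305709535773e-05
```

```bash
cat > ik.py <<'E'
from kin import *
K=dict(np.load('kin.npz'));p=K['p'];sg=tuple(K['sg'])
F=r('z',-.205);O=np.array([.525,.031,0])
def ori(L,phi,psi):
    # fixture frame: z dir leaned L deg about, azimuth phi deg, twist psi deg (0 => tool x = +fix x side)
    L,phi,psi=np.radians([L,phi,psi])
    z=np.array([np.sin(L),0,-np.cos(L)]);x=np.array([np.cos(L),0,np.sin(L)])
    M=np.c_[x,np.cross(z,x),z]
    return r('z',phi)@M@r('z',psi)
def ik(tip,M,seeds,n=178):
    R=F@M;X=O+F@np.asarray(tip)-n/1000*R[:,2]
    best=None
    for s in seeds:
        f=lambda q:np.r_[(fk(q,p,sg)[0]-X)*5,(fk(q,p,sg)[1]-R).ravel()]
        sol=least_squares(f,np.clip(s,LO+1e-3,HI-1e-3),bounds=(LO,HI))
        if best is None or sol.cost<best[0]: best=(sol.cost,sol.x)
        if best[0]<1e-9: break
    return best
def clear(tip,M):
    # min signed distance of body corners to shield front plane (positive = robot side), mm
    pts=[]
    for a in(-39,39):
        for b in(-96.5,96.5):
            for c in(-66,-178): pts.append(np.asarray(tip)*1000+M@[a,b,c])
    for b in (-65,65):
        for a in (-11,11): pts.append(np.asarray(tip)*1000+M@[a,b,0])
    pts=np.array(pts);n=np.array([102,0,57.])/np.hypot(102,57) if 0 else np.array([177,0,57.])/np.hypot(177,57)
    d=(np.array([110,0,8])-pts)@n-2
    return d.min()
E
python3 - <<'E'
from ik import *
S=[d[0] for d in D]+[[.6,.3,-.9,-1.5,-.4,0],[.6,.3,-.9,-2.8,-.4,0],[.6,.5,-.8,1.5,-.3,0],[.3,.5,-.8,-2.8,-.3,2]]
for L in (35,38,40):
  for phi in (-25,-10,0,10,25):
    for psi in (0,180):
      out=[]
      for y in (.183,.130,.075):
        M=ori(L,phi,psi);b=ik((.0664,y,.07),M,S)
        out.append((b[0]<1e-8, np.min(np.r_[b[1]-LO,HI-b[1]]).round(2), clear((.0664,y,.07),M).round(0)))
      print(L,phi,psi,out)
E
```

```text
35 -25 0 [(np.True_, np.float64(0.18), np.float64(-37.0)), (np.True_, np.float64(0.09), np.float64(-37.0)), (np.True_, np.float64(0.02), np.float64(-37.0))]
35 -25 180 [(np.True_, np.float64(0.18), np.float64(-37.0)), (np.True_, np.float64(0.09), np.float64(-37.0)), (np.True_, np.float64(0.02), np.float64(-37.0))]
35 -10 0 [(np.False_, np.float64(0.0), np.float64(-13.0)), (np.False_, np.float64(0.0), np.float64(-13.0)), (np.False_, np.float64(0.0), np.float64(-13.0))]
35 -10 180 [(np.False_, np.float64(0.0), np.float64(-13.0)), (np.False_, np.float64(0.0), np.float64(-13.0)), (np.False_, np.float64(0.0), np.float64(-13.0))]
35 0 0 [(np.False_, np.float64(0.0), np.float64(3.0)), (np.False_, np.float64(0.0), np.float64(3.0)), (np.False_, np.float64(0.0), np.float64(3.0))]
35 0 180 [(np.False_, np.float64(0.0), np.float64(3.0)), (np.False_, np.float64(0.0), np.float64(3.0)), (np.False_, np.float64(0.0), np.float64(3.0))]
35 10 0 [(np.False_, np.float64(0.0), np.float64(-13.0)), (np.False_, np.float64(0.03), np.float64(-13.0)), (np.False_, np.float64(0.04), np.float64(-13.0))]
35 10 180 
[... 2877 characters left out ...]
4(0.0), np.float64(9.0)), (np.False_, np.float64(0.0), np.float64(9.0))]
40 10 0 [(np.False_, np.float64(0.0), np.float64(-7.0)), (np.True_, np.float64(0.15), np.float64(-7.0)), (np.False_, np.float64(0.08), np.float64(-7.0))]
40 10 180 [(np.False_, np.float64(0.0), np.float64(-7.0)), (np.True_, np.float64(0.15), np.float64(-7.0)), (np.False_, np.float64(0.08), np.float64(-7.0))]
40 25 0 [(np.False_, np.float64(0.09), np.float64(-31.0)), (np.False_, np.float64(0.04), np.float64(-31.0)), (np.False_, np.float64(0.0), np.float64(-31.0))]
40 25 180 [(np.False_, np.float64(0.09), np.float64(-31.0)), (np.False_, np.float64(0.04), np.float64(-31.0)), (np.False_, np.float64(0.0), np.float64(-31.0))]
```

```bash
cat >> ik.py <<'E'
def allik(tip,M,n=40,seed=0,extra=()):
    rng=np.random.default_rng(seed);R=F@M;X=O+F@np.asarray(tip)-.178*R[:,2];sols=[]
    f=lambda q:np.r_[(fk(q,p,sg)[0]-X)*5,(fk(q,p,sg)[1]-R).ravel()]
    for k in range(n):
        s=np.array([rng.uniform(-.8,1.5),rng.uniform(-.3,1.2),rng.uniform(-1,.3),rng.uniform(-3,1.6),rng.uniform(-1.5,-.1),rng.uniform(-3,3)]) if k>=len(extra) else np.clip(extra[k],LO+1e-3,HI-1e-3)
        sol=least_squares(f,s,bounds=(LO,HI),max_nfev=60)
        if sol.cost<1e-8 and not any(np.abs(sol.x-t).max()<.02 for t in sols): sols.append(sol.x)
    return sols
E
cat > t.py <<'E'
from ik import *
import sys
for L in (35,38,41,45):
  for psi in (0,180):
    for y in (.183,.130,.075):
        M=ori(L,0,psi)
        for q in allik((.0664,y,.07),M,25): print(L,psi,y,q,np.min(np.r_[q-LO,HI-q]).round(2))
E
time python3 t.py
```

```text
real	0m32.231s
user	0m32.443s
sys	0m0.163s
```

```bash
cat > t.py <<'E'
import ik
from ik import *
sv=(LO.copy(),HI.copy())
ik.LO=np.array([-3.1,-1.43,-2,-6,-3.05,-6.]);ik.HI=np.array([3.1,2.12,2,6,3,6.])
for L in (35,40):
  for phi in (0,-15,15):
    for y in (.183,.075):
        M=ori(L,phi,0)
        for q in allik((.0664,y,.07),M,25):
            q=(q+np.pi)%(2*np.pi)-np.pi; print(L,phi,y,q)
E
python3 t.py
```

```text
35 -15 0.183 [ 0.5706  0.3443 -0.924   1.6403 -0.518  -1.0261]
```

```bash
sed -i "s/^K=dict.*/K=dict(np.load('kin.npz'));p=K['p'];sg=tuple(K['sg']);p=np.array([0,0,.1987,0,.6017,.4635,0,0,.2,0,-np.pi\/2,p[7]+p[11],0])/" ik.py
python3 - <<'E'
from ik import *
print(p)
for q,x,e in D: print((fk(q,p,sg)[0]-x)*1000)
E
sed -i 's/,25)/,12)/' t.py; time python3 t.py
```

```text
[ 0.      0.      0.1987  0.      0.6017  0.4635  0.      0.      0.2
  0.     -1.5708 -0.1918  0.    ]
[-0.0705 -0.0328 -0.0519]
[-0.0627 -0.0096 -0.0021]
[-0.0017 -0.0571 -0.028 ]
[-0.0611 -0.0863  0.044 ]
[-0.0287 -0.0312 -0.0468]
[ 0.0078 -0.0653  0.0257]
[ 0.0089 -0.061   0.0124]
35 -15 0.183 [ 0.5708  0.3443 -0.9239  1.64   -0.518  -1.0261]
real	0m6.418s
user	0m6.929s
sys	0m0.092s
```

```bash
cat > t.py <<'E'
from ik import *
def un(tip,M,n=60):
    rng=np.random.default_rng(1);R=F@M;X=O+F@np.asarray(tip)-.178*R[:,2];S=[];cs=[]
    f=lambda q:np.r_[(fk(q,p,sg)[0]-X)*5,Rn.from_matrix(fk(q,p,sg)[1]@R.T).as_rotvec()]
    for k in range(n):
        s=np.array([rng.uniform(-.8,1.5),rng.uniform(-.3,1.2),rng.uniform(-1,.3),rng.uniform(-3,3),rng.uniform(-1.5,1.5),rng.uniform(-3,3)])
        o=least_squares(f,s,method='lm');cs.append(o.cost)
        q=(o.x+np.pi)%(2*np.pi)-np.pi
        if o.cost<1e-9 and not any(np.abs(q-t).max()<.02 for t in S):S.append(q)
    return S,min(cs)
for L in (35,40):
  for phi in (0,-15,15):
    for y in (.183,.075):
        S,c=un((.0664,y,.07),ori(L,phi,0),30); print(L,phi,y,c)
        for q in S: print('   ',q,[i for i in range(6) if q[i]<LO[i] or q[i]>HI[i]])
E
python3 t.py
```

```text
35 0 0.183 4.9021281847767375e-32
    [ 0.2584  0.3016 -0.9453  2.2928 -0.3486 -1.1413] [3]
    [ 0.2108  0.3068 -0.3981 -2.4573  0.3752 -2.5671] [4]
    [-2.9308 -0.3068 -2.7435  0.6843  0.3752 -2.5671] [2, 4]
    [-2.8832 -0.3016 -2.1963 -0.8488 -0.3486 -1.1413] [2]
35 0 0.075 1.514430246741989e-32
    [-0.1368  0.2354 -0.9052  2.926  -0.1838 -1.4146] [3]
    [-0.088   0.2292 -0.6084 -2.6498  0.1422 -2.1543] [4]
    [ 3.0535 -0.2292 -2.5332  0.4918  0.1422 -2.1543] [2, 4]
    [-2.7125 -2.1087 -1.1301  1.7847  2.7864 -0.3146] [1, 2, 3, 4]
    [ 3.0048 -0.2354 -2.2364 -0.2156 -0.1838 -1.4146] [2]
35 -15 0.183 5.40129936996321e-32
    [ 0.5708  0.3443 -0.9239  1.64   -0.518  -1.0261] []
    [ 0.3305  0.3592 -0.2751 -2.3706  0.6297 -2.9345] [4]
    [-2.5708 -0.3443 -2.2176 -1.5016 -0.518  -1.0261] [2]
    [-2.3265 -2.1073 -0.2265 -2.2062 -2.3895  1.1285] [1]
    [-2.8111 -0.3592 -2.8665  0.771   0.6297 -2.9345] [2, 4]
    [ 0.6281  2.1319 -2.218  -1.4833  2.6043 -0.9075] [1, 2, 4]
35 -15 0.075 4.949639957075196e-32
    [ 0.2217  0.2614 -1.0334  2.079  -0.4303 -1.1429] [2, 3]
    [ 0.12
[... 1150 characters left out ...]
9625  1.5758  2.5282 -0.9891] [1, 4]
    [-2.5902 -0.3619 -2.1866 -1.3303 -0.5984 -1.1816] [2]
    [-2.7271 -0.3715 -2.8739  0.9287  0.6678 -3.1292] [2, 4, 5]
    [ 0.8462  2.1509 -2.8912  0.9955 -2.3073  1.1345] [1, 2]
40 -15 0.075 2.7159556901473286e-32
    [ 0.1987  0.2832 -1.0566  2.2444 -0.5327 -1.2887] [2, 3]
    [ 0.228   0.2806 -0.4079 -2.1645  0.5196 -3.049 ] [4, 5]
    [-2.9429 -0.2832 -2.085  -0.8972 -0.5327 -1.2887] [2]
    [-2.6033 -2.1634 -1.1076  1.7127  2.5614 -0.7096] [1, 2, 3, 4]
    [-2.9136 -0.2806 -2.7337  0.9771  0.5196 -3.049 ] [2, 4, 5]
40 15 0.183 4.3632729887842625e-31
    [ 3.1219 -2.0497 -0.7644 -0.1224  2.7276 -1.6243] [0, 1, 4]
40 15 0.075 0.00015416491463900213
```

```bash
cat >> ik.py <<'E'
def dirM(L,phi,psi): return ori(L,phi,psi)
SE=[[.26,.30,-.95,2.29,-.35,-1.14],[.57,.34,-.92,1.64,-.52,-1.03],[-.14,.24,-.9,2.93,-.18,-1.41],[.3,.3,-.8,-2.5,-.5,1]]
def sol(tip,M,seeds=SE):
    R=F@M;X=O+F@np.asarray(tip)-.178*R[:,2]
    f=lambda q:np.r_[(fk(q,p,sg)[0]-X)*5,Rn.from_matrix(fk(q,p,sg)[1]@R.T).as_rotvec()]
    best=(-9,None)
    for s in seeds:
        o=least_squares(f,s,method='lm',max_nfev=300)
        if o.cost>1e-8: continue
        q=(o.x+np.pi)%(2*np.pi)-np.pi
        if q[3]>2.47: q[3]-=2*np.pi
        m=np.min(np.r_[(q-LO)[:5],(HI-q)[:5]])
        if m>best[0]: best=(m,q)
    return best
E
cat > t.py <<'E'
from ik import *
for y in (.183,.075):
  print('y',y)
  for L in (20,25,30,35,40,45,50):
    row=[]
    for phi in (-40,-30,-20,-10,0,10,20,30):
        m,q=sol((.0664,y,.07),ori(L,phi,0))
        row.append('  none     ' if q is None else f'{m:5.2f}({np.argmin(np.r_[(q-LO)[:5],(HI-q)[:5]])%5+1})')
    print(L,*row)
E
time python3 t.py
```

```text
y 0.183
20  0.50(3)  0.43(3)  0.36(3)  0.31(3)  0.26(3)  0.23(3)  0.24(5)  0.26(5)
25  0.44(3)  0.35(3)  0.26(3)  0.18(3)  0.12(3) -0.20(4)   none        none     
30  0.39(3)  0.28(3)  0.18(3)  0.10(4) -0.32(4) -0.18(5)   none        none     
35  0.35(3)  0.23(3)  0.13(3) -0.17(4) -0.38(5) -0.14(5)   none        none     
40  0.32(3)  0.19(3)  0.05(4) -0.35(4) -0.41(5) -0.18(5)   none        none     
45  0.30(3)  0.17(3) -0.06(4) -0.46(4) -0.47(5) -0.22(4)  0.16(5)   none     
50  0.28(3)  0.15(3) -0.13(4) -0.53(4) -0.57(5) -0.21(4)  0.21(3)  0.28(5)
y 0.075
20  0.33(3)  0.26(3)  0.20(3)  0.15(3)  0.12(3)  0.10(3)  0.16(3)  0.27(5)
25  0.25(3)  0.17(3)  0.09(3)  0.04(3) -0.25(5)   none        none        none     
30  0.19(3)  0.10(3)  0.03(3) -0.37(4) -0.15(5)   none        none        none     
35  0.15(3)  0.05(3) -0.18(4) -0.38(5) -0.14(5)   none        none        none     
40  0.12(3)  0.02(3) -0.35(4) -0.43(5) -0.21(5)   none        none        none     
45  0.09(3) -0.03(4) -0.45(4) -0.51(5) -0.21(4)  0.25(3)   none       0.07(5)
50  0.08(3) -0.09(4) -0.51(4) -0.61(5) -0.20(4)  0.11(3)  0.32(3)  0.35(5)
real	0m24.459s
user	0m24.699s
sys	0m0.187s
```

```bash
cat >> ik.py <<'E'
nrm=np.array([177,0,57.])/np.hypot(177,57)
def oriS(L,phi,flip=1):
    z=ori(L,phi,0)[:,2];y=np.cross(nrm,z);y/=np.linalg.norm(y);y*=flip
    return np.c_[np.cross(y,z),y,z]
def oriB(L,phi,flip,blend):
    # twist between jaw horizontal-ish and shield-parallel
    z=ori(L,phi,0)[:,2]
    y1=np.cross(nrm,z);y1/=np.linalg.norm(y1)
    y0=np.array([0,1,0])-z*z[1];y0/=np.linalg.norm(y0)
    y=(1-blend)*y0+blend*y1;y/=np.linalg.norm(y);y*=flip
    return np.c_[np.cross(y,z),y,z]
def lowest(tip,M):
    pts=[np.asarray(tip)*1000+M@[a,b,c] for a in(-39,39) for b in(-96.5,96.5) for c in(-66,-178)]
    return min(q[2] for q in pts)
E
cat > t.py <<'E'
from ik import *
for y in (.183,.075):
  for L in (30,34,38,42):
    for phi in (-20,-25,-30,-35,-40):
        M=oriS(L,phi,1);h=np.array([.06,y,.077]);t=h+.010*M[:,2]
        m,q=sol(t,M)
        m2,q2=sol(t,oriS(L,phi,-1))
        print(y,L,phi,'m %.2f'%m,'clr %.0f'%clear(t,M),'low %.0f'%lowest(t,M),'tooly',M[:,1], 'q6',q[5] if q is not None else None,q2[5] if q2 is not None else None)
E
python3 t.py
```

```text
0.183 30 -20 m 0.17 clr -4 low 91 tooly [ 0.0533  0.9848 -0.1655] q6 2.6611241289495267 -0.480468524640266
0.183 30 -25 m 0.22 clr -5 low 88 tooly [ 0.0657  0.9768 -0.204 ] q6 2.7498974589230656 -0.3916951946667271
0.183 30 -30 m 0.27 clr -6 low 85 tooly [ 0.0775  0.9675 -0.2406] q6 2.8314778612315354 -0.3101147923582581
0.183 30 -35 m 0.32 clr -7 low 83 tooly [ 0.0886  0.9573 -0.2751] q6 2.9062383222104717 -0.23535433137932138
0.183 30 -40 m 0.38 clr -9 low 80 tooly [ 0.099   0.9464 -0.3074] q6 2.9746777964189963 -0.16691485717079635
0.183 34 -20 m 0.13 clr 0 low 85 tooly [ 0.0605  0.9803 -0.1878] q6 2.5099365642761278 -0.6316560893136649
0.183 34 -25 m 0.18 clr -1 low 81 tooly [ 0.0744  0.9701 -0.231 ] q6 2.61222133273127 -0.5293713208585236
0.183 34 -30 m 0.23 clr -2 low 78 tooly [ 0.0876  0.9583 -0.272 ] q6 2.707887718861649 -0.43370493472814386
0.183 34 -35 m 0.28 clr -4 low 75 tooly [ 0.1     0.9453 -0.3105] q6 2.796375676106088 -0.34521697748370483
0.183 34 -40 m 0.34 clr -5 low 73 tooly [ 0.1115  0.9315 -0.3462] q6 2.8775134747221935 -0.2640791788676
0.183 38 -20 m 0.10 clr 5
[... 2495 characters left out ...]
  0.9315 -0.3461] q6 2.605799203174742 -0.5357934504150519
0.075 38 -40 m 0.12 clr -2 low 65 tooly [ 0.124   0.9145 -0.3851] q6 2.705692744071909 -0.4358999095178846
0.075 42 -20 m -0.40 clr 9 low 72 tooly [ 0.0755  0.9692 -0.2346] q6 2.1889986685884715 -0.9525939850013225
0.075 42 -25 m -0.19 clr 7 low 67 tooly [ 0.0925  0.9534 -0.2873] q6 2.300800602677528 -0.8407920509122642
0.075 42 -30 m 0.00 clr 6 low 64 tooly [ 0.1084  0.9354 -0.3366] q6 2.4108128646669957 -0.7307797889227965
0.075 42 -35 m 0.05 clr 4 low 60 tooly [ 0.1231  0.9158 -0.3822] q6 2.518899691759083 -0.6226929618307095
0.075 42 -40 m 0.10 clr 1 low 58 tooly [ 0.1365  0.8953 -0.424 ] q6 2.6237745854583245 -0.5178180681314695
```

```bash
cat >> ik.py <<'E'
def tipfor(yh,M,a=5,b=22,c=-10,zc=.076,gap=0):
    C=np.array([.060,yh+.008+gap,zc]);return C-M@np.array([a,b,c])/1000
E
cat > t.py <<'E'
from ik import *
for L in (36,38,40,42):
    for phi in (-25,-30,-35):
        M=oriS(L,phi,-1);o=[]
        for y,g in ((.183,.015),(.183,0),(.13,0),(.075,-.002)):
            t=tipfor(y,M,gap=g);m,q=sol(t,M);o.append('%.2f'%m)
        F4=[(t*1000+M@[aa,bb,0])[2] for aa in(-10,10) for bb in(-21,21)]
        print(L,phi,o,'clr %.1f'%clear(t,M),'low %.0f'%lowest(t,M),'tip',t,'flow %.0f'%min(F4),q)
E
python3 t.py
```

```text
36 -25 ['0.23', '0.20', '0.11', '0.03'] clr 6.4 low 69 tip [0.0628 0.0994 0.0599] flow 49 [ 0.4968  0.3312 -0.9905  1.6445 -0.5646 -0.7096]
36 -30 ['0.28', '0.25', '0.16', '0.07'] clr 5.0 low 65 tip [0.0629 0.0987 0.059 ] flow 48 [ 0.5774  0.3539 -0.9549  1.4637 -0.6072 -0.6054]
36 -35 ['0.34', '0.31', '0.21', '0.11'] clr 3.3 low 61 tip [0.0628 0.0979 0.0583] flow 46 [ 0.6424  0.3786 -0.9102  1.3006 -0.6511 -0.5044]
38 -25 ['0.21', '0.19', '0.10', '-0.04'] clr 8.4 low 65 tip [0.0633 0.0992 0.0596] flow 49 [ 0.4913  0.3403 -1.002   1.7061 -0.5976 -0.7638]
38 -30 ['0.27', '0.24', '0.14', '0.05'] clr 6.9 low 61 tip [0.0633 0.0983 0.0588] flow 47 [ 0.5749  0.3631 -0.9673  1.5208 -0.6367 -0.6578]
38 -35 ['0.33', '0.30', '0.20', '0.10'] clr 5.1 low 57 tip [0.0632 0.0975 0.058 ] flow 46 [ 0.643   0.388  -0.9229  1.3521 -0.6774 -0.5542]
40 -25 ['0.20', '0.17', '0.09', '-0.09'] clr 10.4 low 61 tip [0.0637 0.0989 0.0594] flow 48 [ 0.4891  0.3509 -1.0125  1.7584 -0.6333 -0.8121]
40 -30 ['0.26', '0.23', '0.13', '0.04'] clr 8.8 low 56 tip [0.0637 0.098  0.0585] flow 46 [ 0.5747  0.3737 -0.9783  1.57   -0.6687 -0.7049]
40 -35 ['0.32', '0.29', '0.18', '0.09'] clr 6.9 low 52 tip [0.0636 0.0971 0.0577] flow 45 [ 0.6452  0.3988 -0.9341  1.3972 -0.7058 -0.5992]
42 -25 ['0.19', '0.16', '0.06', '-0.13'] clr 12.5 low 57 tip [0.0642 0.0986 0.0592] flow 47 [ 0.4895  0.3629 -1.0223  1.8026 -0.6714 -0.8553]
42 -30 ['0.25', '0.22', '0.12', '0.03'] clr 10.7 low 52 tip [0.0641 0.0977 0.0583] flow 45 [ 0.5766  0.3856 -0.9883  1.6123 -0.7026 -0.7472]
42 -35 ['0.31', '0.28', '0.17', '0.08'] clr 8.7 low 48 tip [0.0641 0.0967 0.0574] flow 44 [ 0.6487  0.4108 -0.9441  1.4365 -0.7361 -0.64  ]
```

```bash
cat > t.py <<'E'
from ik import *
for L in (36,38,40,42):
    for phi in (-22,-26,-30,-34):
        M=oriS(L,phi,-1);o=[]
        for y,g in ((.183,.015),(.183,0),(.13,0),(.075,-.002)):
            t=tipfor(y,M,gap=g,a=6,c=-9,zc=.0855);m,q=sol(t,M);o.append('%.2f'%m)
        F4=[(t*1000+M@[aa,bb,0])[2] for aa in(-10,10) for bb in(-21,21)]
        print(L,phi,o,'clr %.1f'%clear(t,M),'low %.0f'%lowest(t,M),'tip',t,'F4',np.round(F4),q)
E
python3 t.py
```

```text
36 -22 ['0.21', '0.18', '0.09', '-0.03'] clr 5.5 low 81 tip [0.0614 0.1001 0.0702] F4 [60. 69. 71. 80.] [ 0.4666  0.3013 -1.004   1.7014 -0.542  -0.7327]
36 -26 ['0.25', '0.22', '0.13', '0.04'] clr 4.5 low 78 tip [0.0615 0.0995 0.0695] F4 [59. 69. 69. 80.] [ 0.5377  0.319  -0.9794  1.5511 -0.579  -0.6491]
36 -30 ['0.29', '0.26', '0.16', '0.07'] clr 3.3 low 74 tip [0.0615 0.0989 0.0688] F4 [58. 70. 68. 80.] [ 0.5986  0.3381 -0.9483  1.4127 -0.6158 -0.5679]
36 -34 ['0.34', '0.31', '0.21', '0.11'] clr 1.9 low 71 tip [0.0615 0.0983 0.0682] F4 [57. 70. 66. 80.] [ 0.6489  0.3583 -0.9118  1.2864 -0.6532 -0.4894]
38 -22 ['0.19', '0.17', '0.08', '-0.10'] clr 7.6 low 77 tip [0.0619 0.0998 0.0699] F4 [59. 69. 71. 80.] [ 0.4577  0.3098 -1.0157  1.7699 -0.5749 -0.7905]
38 -26 ['0.23', '0.20', '0.11', '0.03'] clr 6.5 low 74 tip [0.0619 0.0992 0.0692] F4 [58. 69. 69. 80.] [ 0.5315  0.3275 -0.9922  1.6157 -0.6092 -0.7054]
38 -30 ['0.28', '0.25', '0.15', '0.06'] clr 5.2 low 70 tip [0.0619 0.0986 0.0685] F4 [57. 70. 67. 80.] [ 0.5953  0.3469 -0.9618  1.4724 -0.6434 -0.6222]
38 -34 ['0.33', '0.29', '0.
[... 656 characters left out ...]
0976 0.0676] F4 [55. 70. 65. 80.] [ 0.6497  0.3778 -0.9377  1.3889 -0.7058 -0.5879]
42 -22 ['0.17', '0.14', '-0.00', '-0.21'] clr 11.8 low 70 tip [0.0627 0.0993 0.0695] F4 [58. 69. 70. 81.] [ 0.4505  0.3316 -1.0367  1.8774 -0.6499 -0.8875]
42 -26 ['0.21', '0.18', '0.09', '-0.05'] clr 10.5 low 66 tip [0.0628 0.0986 0.0687] F4 [56. 69. 68. 81.] [ 0.5275  0.3492 -1.0142  1.719  -0.6779 -0.8009]
42 -30 ['0.25', '0.22', '0.13', '0.04'] clr 9.1 low 62 tip [0.0628 0.0979 0.0679] F4 [55. 69. 67. 81.] [ 0.595   0.3686 -0.9845  1.5698 -0.706  -0.7151]
42 -34 ['0.30', '0.27', '0.17', '0.07'] clr 7.5 low 59 tip [0.0627 0.0972 0.0673] F4 [54. 70. 65. 81.] [ 0.6522  0.3895 -0.9485  1.4311 -0.7353 -0.6303]
```

```bash
cat > plan.py <<'E'
from ik import *
from scipy.spatial.transform import Slerp
MG=oriS(40,-30,-1)
def follow(q0,ways,verbose=True):
    # ways: list of (TCPworld, Rworld, rows)
    q=np.array(q0,float);X,R=fk(q,p,sg);out=[]
    V=.7*.1*np.array([2.39,2.39,3.01,3.14,3.14,3.14])
    for (X1,R1,n) in ways:
        sl=Slerp([0,1],Rn.from_matrix([R,R1]));Xa=X.copy();worst=0;mm=9;Rp=R
        rv=(Rn.from_matrix(R1@R.T).as_rotvec())/n
        for k in range(1,n+1):
            Rt=sl(k/n).as_matrix();Xt=Xa+(X1-Xa)*k/n
            f=lambda q:np.r_[(fk(q,p,sg)[0]-Xt)*5,Rn.from_matrix(fk(q,p,sg)[1]@Rt.T).as_rotvec()]
            o=least_squares(f,q,method='lm');dq=o.x-q;worst=max(worst,np.max(np.abs(dq)/V));q=o.x
            mm=min(mm,np.min(np.r_[q-LO,HI-q]));bad=o.cost>1e-8
            tip=F.T@(Xt+.178*Rt[:,2]-O);Mf=F.T@Rt
            if verbose: print(k,'m %.2f'%np.min(np.r_[q-LO,HI-q]),'tip',(tip*1000).round(),'clr %.0f'%clear(tip,Mf),'spd %.2f'%np.max(np.abs(dq)/V),'BAD' if bad else '')
        print('rows',n,'rotvec/row',rv.round(4),'shift/row',((X1-Xa)/n*1000).round(2),'min margin %.2f'%mm,'spd %.2f'%worst,'q',q.round(2))
        X,R=X1,R1
    return q
def goal(yh,gap,dz=0,dx=0,M=MG):
    t=tipfor(yh,M,a=6,c=-9,zc=.0855,gap=gap)+np.array([dx,0,dz]);R=F@M;return O+F@t-.178*R[:,2],R
E
python3 - <<'E'
from plan import *
from station import get_state
s=get_state();q=s['q'];X,R=fk(q,p,sg);print(X,s['eef_pos'])
up=X+F@np.array([0,-.005,.12])
R37=F@ori(37.3,0,0)
g=goal(.183,.12,.12)
follow(q,[(up,R,5),(g[0]+F@np.array([-.10,-.05,.04]),g[1],8),(g[0],g[1],5),(goal(.183,.12)[0],g[1],5)])
E
```

```text
[0.4728 0.2424 0.2833] [0.4728 0.2424 0.2833]
1 m 0.03 tip [ 14. 189. 166.] clr 25 spd 0.77 
2 m 0.06 tip [ 14. 188. 190.] clr 18 spd 0.69 
3 m 0.10 tip [ 14. 187. 214.] clr 10 spd 0.59 
4 m 0.14 tip [ 14. 186. 238.] clr 3 spd 0.48 
5 m 0.18 tip [ 14. 185. 262.] clr -4 spd 0.39 
rows 5 rotvec/row [0. 0. 0.] shift/row [-0.2  -0.98 24.  ] min margin 0.03 spd 0.77 q [ 0.88  0.01 -0.84  1.02 -0.7  -0.33]
1 m 0.21 tip [  7. 197. 257.] clr 3 spd 0.29 
2 m 0.24 tip [  1. 208. 252.] clr 10 spd 0.26 
3 m 0.27 tip [ -5. 220. 247.] clr 17 spd 0.24 
4 m 0.31 tip [-12. 231. 243.] clr 24 spd 0.23 
5 m 0.35 tip [-18. 243. 239.] clr 32 spd 0.23 
6 m 0.39 tip [-24. 255. 235.] clr 39 spd 0.23 
7 m 0.43 tip [-31. 266. 232.] clr 46 spd 0.22 
8 m 0.47 tip [-38. 278. 228.] clr 53 spd 0.23 
rows 8 rotvec/row [-0.0357  0.0128 -0.0109] shift/row [-1.55 18.72 -4.85] min margin 0.21 spd 0.29 q [ 1.15  0.29 -0.55  0.75 -1.12 -0.26]
1 m 0.50 tip [-18. 288. 220.] clr 37 spd 0.20 
2 m 0.52 tip [  2. 298. 212.] clr 20 spd 0.20 
3 m 0.55 tip [ 22. 308. 204.] clr 4 spd 0.20 
4 m 0.58 tip [ 42. 318. 196.] clr -13 spd 0.20 
5 m 0.62 tip [ 62. 328. 188.] clr -30 spd 0.20 
rows 5 rotvec/row [0. 0. 0.] shift/row [21.62  5.72 -8.  ] min margin 0.50 spd 0.20 q [ 1.    0.46 -0.4   0.83 -1.03 -0.2 ]
1 m 0.59 tip [ 62. 328. 164.] clr -22 spd 0.19 
2 m 0.56 tip [ 62. 328. 140.] clr -15 spd 0.20 
3 m 0.54 tip [ 62. 328. 116.] clr -8 spd 0.21 
4 m 0.51 tip [ 62. 328.  92.] clr -0 spd 0.21 
5 m 0.49 tip [ 62. 328.  68.] clr 7 spd 0.22 
rows 5 rotvec/row [0. 0. 0.] shift/row [  0.   0. -24.] min margin 0.49 spd 0.22 q [ 0.97  0.58 -0.53  1.   -0.86 -0.43]
```

>>> {"api": "arm_command", "payload": {"targets": [[[0, 0, 0], [0, -1, 24], 0.5], [[0, 0, 0], [0, -1, 24], 1], [[0, 0, 0], [0, -1, 24], 1], [[0, 0, 0], [0, -1, 24], 1], [[0, 0, 0], [-1, -1, 24], 1]]}}

```text
t: 17.45
eef_pos: [0.4712, 0.2371, 0.4039]
ee_rot: [3.112, -0.65, -0.212]
force: [1.2, 0.2, 0.0]
width: 0.0535
```

>>> {"api": "arm_command", "payload": {"targets": [[[-0.0357, 0.0128, -0.0109], [-1.5, 18.7, -4.9], 1], [[-0.0357, 0.0128, -0.0109], [-1.5, 18.7, -4.9], 1], [[-0.0357, 0.0128, -0.0109], [-1.5, 18.7, -4.9], 1], [[-0.0357, 0.0128, -0.0109], [-1.5, 18.7, -4.9], 1], [[-0.0357, 0.0128, -0.0109], [-1.5, 18.7, -4.9], 1], [[-0.0357, 0.0128, -0.0109], [-1.5, 18.7, -4.9], 1], [[-0.0357, 0.0128, -0.0109], [-1.5, 18.7, -4.9], 1], [[-0.0357, 0.0128, -0.0109], [-1.5, 18.7, -4.9], 1]]}}

```text
t: 18.25
eef_pos: [0.4593, 0.3875, 0.3637]
ee_rot: [2.744, -0.59, -0.085]
force: [0.5, 0.6, 0.3]
width: 0.0007
```

```bash
python3 - <<'E'
from plan import *
from station import get_state
s=get_state();q=s['q'];X,R=fk(q,p,sg);print(s['t'],X,s['eef_pos'],q,s['force'],s['width']);print(F.T@R,MG)
g=goal(.183,.12,.12)
follow(q,[(g[0],g[1],6),(goal(.183,.12)[0],g[1],5)])
E
```

```text
18.25 [0.4594 0.3874 0.3637] [0.4593 0.3875 0.3637] [ 1.1535  0.2925 -0.5467  0.7468 -1.1179 -0.2618] [0.5065 0.5631 0.3062] 0.0007214842838721707
[[ 0.8252 -0.1034  0.5552]
 [ 0.0993 -0.9412 -0.3229]
 [ 0.556   0.3216 -0.7664]] [[ 0.8243 -0.1031  0.5567]
 [ 0.0992 -0.9417 -0.3214]
 [ 0.5574  0.3202 -0.766 ]]
1 m 0.49 tip [-21. 286. 221.] clr 40 spd 0.17 
2 m 0.51 tip [ -5. 295. 214.] clr 26 spd 0.17 
3 m 0.54 tip [ 12. 303. 208.] clr 12 spd 0.17 
4 m 0.56 tip [ 29. 312. 201.] clr -2 spd 0.17 
5 m 0.59 tip [ 46. 320. 195.] clr -16 spd 0.17 
6 m 0.62 tip [ 62. 328. 188.] clr -30 spd 0.17 
rows 6 rotvec/row [ 0.0002 -0.0003  0.0001] shift/row [18.02  4.74 -6.52] min margin 0.49 spd 0.17 q [ 1.    0.46 -0.4   0.83 -1.03 -0.2 ]
1 m 0.59 tip [ 62. 328. 164.] clr -22 spd 0.19 
2 m 0.56 tip [ 62. 328. 140.] clr -15 spd 0.20 
3 m 0.54 tip [ 62. 328. 116.] clr -8 spd 0.21 
4 m 0.51 tip [ 62. 328.  92.] clr -0 spd 0.21 
5 m 0.49 tip [ 62. 328.  68.] clr 7 spd 0.22 
rows 5 rotvec/row [0. 0. 0.] shift/row [  0.   0. -24.] min margin 0.49 spd 0.22 q [ 0.97  0.58 -0.53  1.   -0.86 -0.43]
```

>>> {"api": "arm_command", "payload": {"targets": [[[0, 0, 0], [18, 4.7, -6.5], 1], [[0, 0, 0], [18, 4.7, -6.5], 1], [[0, 0, 0], [18, 4.7, -6.5], 1], [[0, 0, 0], [18, 4.7, -6.5], 1], [[0, 0, 0], [18, 4.7, -6.5], 1], [[0, 0, 0], [18, 4.7, -6.5], 1], [[0, 0, 0], [0, 0, -24], 1], [[0, 0, 0], [0, 0, -24], 1]]}}

```text
t: 19.05
eef_pos: [0.5694, 0.4149, 0.2753]
ee_rot: [2.746, -0.591, -0.087]
force: [0.2, -0.8, -0.0]
width: 0.0008
```

>>> {"api": "arm_command", "payload": {"targets": [[[0, 0, 0], [0, 0, -24], 1], [[0, 0, 0], [0, 0, -24], 1], [[0, 0, 0], [0, 0, -24], 1], [[0, 0, 0], [0, 0, 0], 1], [[0, 0, 0], [0, 0, 0], 1]]}}

```text
t: 19.55
eef_pos: [0.5686, 0.4147, 0.204]
ee_rot: [2.743, -0.59, -0.085]
force: [1.4, -0.5, 0.6]
width: 0.0008
```

```bash
python3 - <<'E'
from plan import *
from station import get_state
s=get_state();q=s['q'];X,R=fk(q,p,sg);print(s['t'],X,s['eef_pos'],q,s['force'],s['width'])
print('off',(X-goal(.183,.12)[0])*1000,Rn.from_matrix(MG.T@F.T@R).magnitude())
follow(q,[(goal(.183,.012)[0],F@MG,6)])
follow(q,[(goal(.183,.0)[0],F@MG,6),(goal(.075,-.002)[0],F@MG,12)],False)
o=grab('wrist','w10')
o2=grab('side','s10')
i=cv2.resize(o2['p'][120:340,100:360,::-1],None,fx=3,fy=2.7,interpolation=cv2.INTER_CUBIC);cv2.imwrite('pics/c12.png',i)
E
```

```text
19.55 [0.5687 0.4147 0.204 ] [0.5686 0.4147 0.204 ] [ 0.9659  0.5826 -0.5283  0.9954 -0.8635 -0.4277] [ 1.438  -0.4878  0.5944] 0.0007543972616539751
off [ 1.1998 -1.1469 -0.5429] 0.0030644833496733265
1 m 0.45 tip [ 63. 309.  68.] clr 6 spd 0.20 
2 m 0.41 tip [ 63. 291.  68.] clr 6 spd 0.19 
3 m 0.37 tip [ 63. 274.  68.] clr 7 spd 0.19 
4 m 0.33 tip [ 63. 256.  68.] clr 7 spd 0.18 
5 m 0.29 tip [ 63. 238.  68.] clr 7 spd 0.18 
6 m 0.26 tip [ 62. 220.  68.] clr 7 spd 0.18 
rows 6 rotvec/row [ 0.0004 -0.0003  0.0003] shift/row [ -3.86 -17.43   0.09] min margin 0.26 spd 0.20 q [ 0.84  0.47 -0.76  1.19 -0.76 -0.55]
rows 6 rotvec/row [ 0.0004 -0.0003  0.0003] shift/row [ -4.27 -19.39   0.09] min margin 0.23 spd 0.22 q [ 0.82  0.46 -0.79  1.22 -0.75 -0.56]
rows 12 rotvec/row [0. 0. 0.] shift/row [-1.87 -8.97  0.  ] min margin 0.05 spd 0.14 q [ 0.59  0.36 -0.97  1.52 -0.67 -0.67]
```

View pics/w10.png

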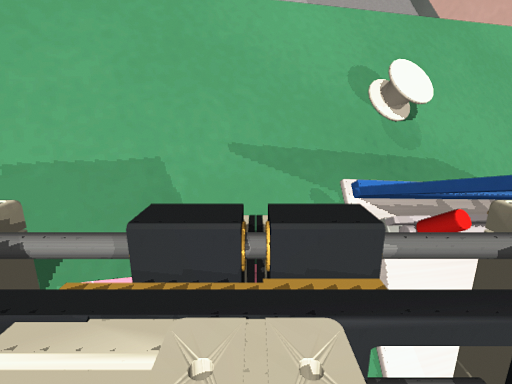

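View pics/c12.png

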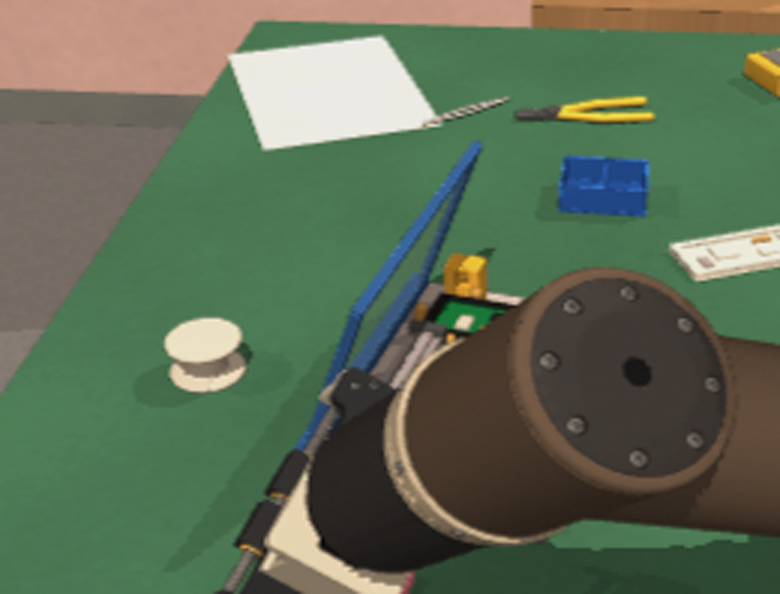

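>>> {"api": "arm_command", "payload": {"targets": [[[0, 0, 0], [-3.9, -17.4, 0], 1], [[0, 0, 0], [-3.9, -17.4, 0], 1], [[0, 0, 0], [-3.9, -17.4, 0], 1], [[0, 0, 0], [-3.9, -17.4, 0], 1], [[0, 0, 0], [-3.8, -17, 0.5], 1], [[0, 0, 0], [0, 0, 0], 1], [[0, 0, 0], [0, 0, 0], 1]]}}

```text
t: 20.35
eef_pos: [0.549, 0.3287, 0.2064]
ee_rot: [2.747, -0.592, -0.087]
force: [0.5, 0.3, 0.1]
width: 0.0005
```

```bash
python3 - <<'E'
from plan import *
from station import get_state
s=get_state();q=s['q'];X,R=fk(q,p,sg);print(s['t'],s['eef_pos'],s['force'],s['width'])
print('off fix',F.T@(X-goal(.183,.0)[0])*1000,Rn.from_matrix(MG.T@F.T@R).magnitude())
o=grab('wrist','w11')
o=grab('scene','sc11')
i=cv2.resize(o['p'][150:320,200:420,::-1],None,fx=3.5,fy=3.5,interpolation=cv2.INTER_CUBIC);cv2.imwrite('pics/c13.png',i)
E
```

```text
20.35 [0.549  0.3287 0.2064] [0.463  0.3407 0.1217] 0.0004509552339231693
off fix [-0.3314 30.9202  1.8447] 0.0015110968671565533
```

View pics/w11.png

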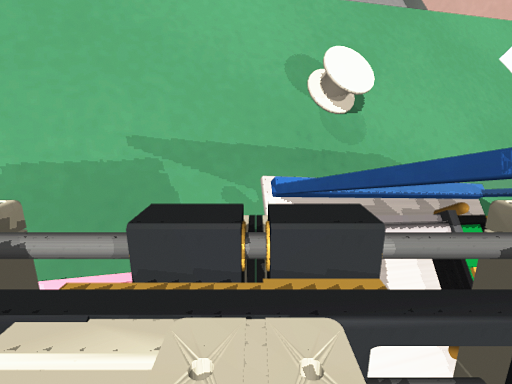

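View pics/c13.png

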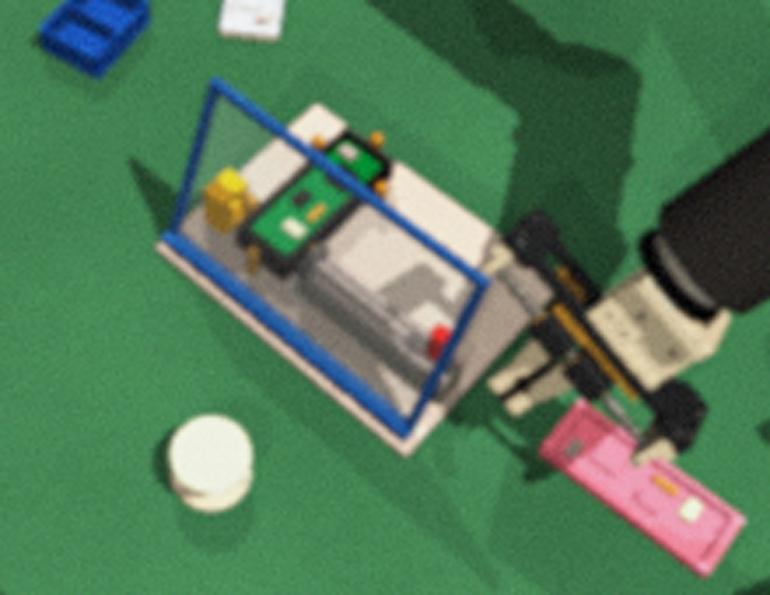

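>>> {"api": "arm_command", "payload": {"targets": [[[0, 0, 0], [-2, -9.8, -0.5], 1], [[0, 0, 0], [-2, -9.8, -0.5], 1], [[0, 0, 0], [-1, -4.9, -0.5], 1], [[0, 0, 0], [0, 0, 0], 1], [[0, 0, 0], [0, 0, 0], 1]]}}

```text
t: 20.95
eef_pos: [0.5436, 0.3036, 0.2033]
ee_rot: [2.744, -0.59, -0.086]
force: [0.2, 0.9, -0.5]
width: 0.0007
```

```bash
cat > st.py <<'E'
from plan import *
from station import get_state
import sys
s=get_state();q=s['q'];X,R=fk(q,p,sg);print(s['t'],s['eef_pos'],'F fix',F.T@s['force'],s['width'],q)
print('off fix',F.T@(X-goal(.183,.0)[0])*1000,Rn.from_matrix(MG.T@F.T@R).magnitude())
o=grab('scene',sys.argv[1])
i=cv2.resize(o['p'][150:320,200:420,::-1],None,fx=3.5,fy=3.5,interpolation=cv2.INTER_CUBIC);cv2.imwrite('pics/%s_c.png'%sys.argv[1],i)
E
python3 st.py sc12
```

```text
20.95 [0.5436 0.3036 0.2033] F fix [ 0.0197  0.8982 -0.4974] 0.000729939827386945 [ 0.8304  0.4645 -0.7755  1.2087 -0.7577 -0.5549]
off fix [-0.4971  5.2569 -1.2531] 0.001947499835671343
```

View pics/sc12_c.png

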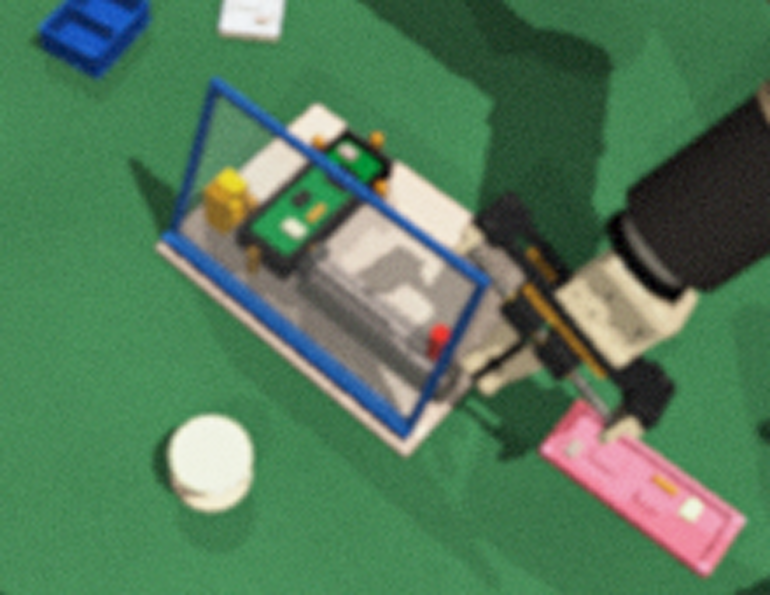

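>>> {"api": "arm_command", "payload": {"targets": [[[0, 0, 0], [-0.5, -2.9, 1], 1], [[0, 0, 0], [-0.6, -2.9, 0], 1], [[0, 0, 0], [-0.6, -2.9, 0], 1], [[0, 0, 0], [0, 0, 0], 1], [[0, 0, 0], [0, 0, 0], 1]]}}

```text
t: 21.5
eef_pos: [0.5417, 0.295, 0.2042]
ee_rot: [2.744, -0.59, -0.085]
force: [-0.5, -0.3, 0.1]
width: 0.0002
```

>>> {"api": "arm_command", "payload": {"targets": [[[0, 0, 0], [-1, -4.9, 0], 1], [[0, 0, 0], [-1, -4.9, 0], 1], [[0, 0, 0], [0, 0, 0], 1], [[0, 0, 0], [0, 0, 0], 1]]}}

```text
t: 21.9
eef_pos: [0.5397, 0.2851, 0.2042]
ee_rot: [2.744, -0.59, -0.086]
force: [0.4, 0.2, -0.2]
width: 0.0006
```

```bash
python3 st.py sc13
```

```text
21.9 [0.5397 0.2851 0.2042] F fix [ 0.3795  0.2934 -0.1666] 0.0006225504556933583 [ 0.8008  0.4448 -0.811   1.2493 -0.7434 -0.5721]
off fix [ -0.5097 -13.6163  -0.2974] 0.0019099879325695343
```

View pics/sc13_c.png

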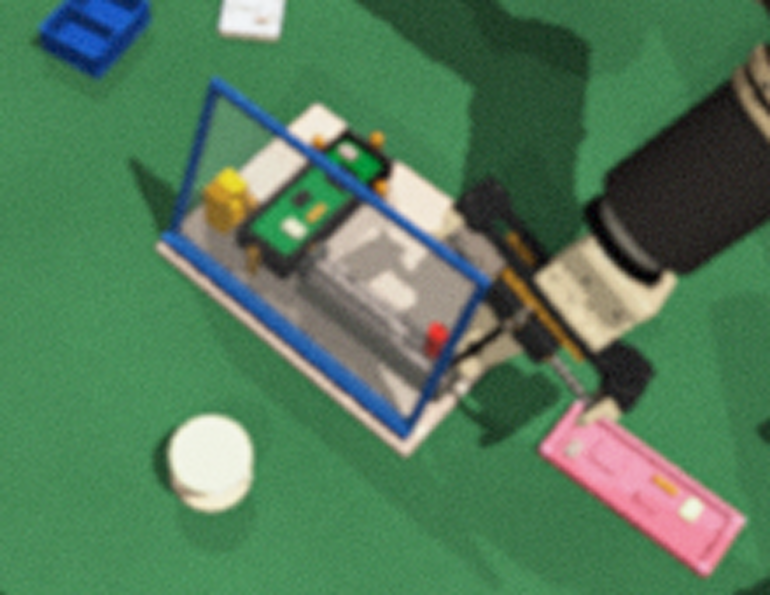

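>>> {"api": "arm_command", "payload": {"targets": [[[0, 0, 0], [-1, -4.9, 0], 1], [[0, 0, 0], [-1, -4.9, 0], 1], [[0, 0, 0], [-1, -4.9, 0], 1]]}}

```text
t: 22.25
eef_pos: [0.5366, 0.2706, 0.2042]
ee_rot: [2.745, -0.59, -0.085]
force: [0.5, 3.4, -1.2]
width: 0.0005
```

```bash
python3 st.py sc14
```

```text
22.25 [0.5366 0.2706 0.2042] F fix [-0.1765  3.3933 -1.1734] 0.00047845253188777203 [ 0.7744  0.4304 -0.8393  1.2873 -0.7312 -0.5883]
off fix [ -0.5864 -28.5046  -0.3234] 0.001337268153050127
```

View pics/sc14_c.png

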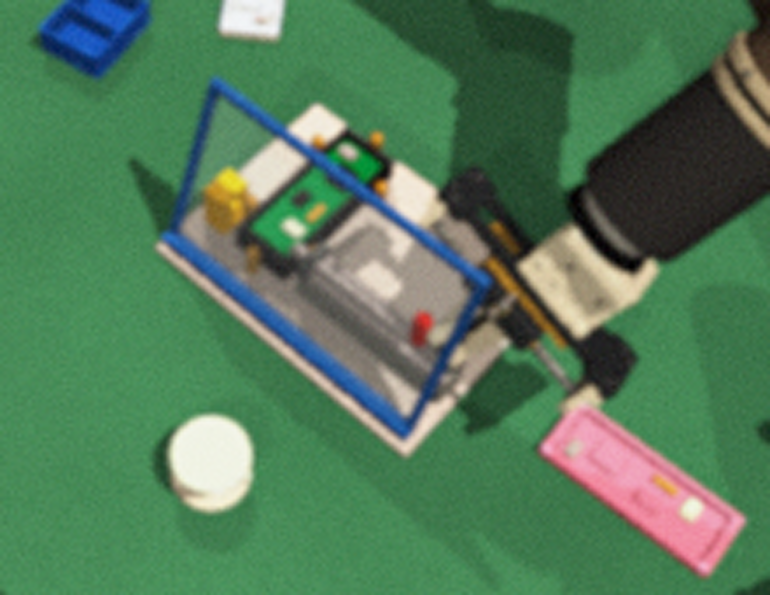

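```bash
cat > hy.py <<'E'
from plan import *
import sys
def handle(o):
    h=cv2.cvtColor(o['p'],cv2.COLOR_RGB2HSV);D=cloud(o)
    m=((h[...,0]<8)|(h[...,0]>172))&(h[...,1]>150)&(h[...,2]>90)
    m[:, :]&=True
    n,l,st,c=cv2.connectedComponentsWithStats(m.astype(np.uint8));best=None
    for y in np.arange(.06,.2,.001):
        uv=proj(o,(O+F@np.array([.06,y,.073]))[None])[0]
        for k in range(1,n):
            if st[k,4]>8:
                d=np.linalg.norm(c[k]-uv)
                if best is None or d<best[0]: best=(d,y,st[k],c[k])
    return best
for n in sys.argv[1:]: print(n,handle(load(n)))
E
python3 hy.py sc2 s2 sc12 sc13 sc14
```

```text
sc2 (np.float64(0.41424151434403766), np.float64(0.1740000000000001), array([323, 244,   5,   8,  28], dtype=int32), array([324.6786, 246.9643]))
s2 (np.float64(0.2559537504640308), np.float64(0.1760000000000001), array([219, 262,   7,  15,  95], dtype=int32), array([222.1789, 268.6316]))
sc12 (np.float64(0.04190632443086824), np.float64(0.1740000000000001), array([323, 243,   6,   9,  33], dtype=int32), array([324.8485, 246.6061]))
sc13 (np.float64(0.15366273644784356), np.float64(0.1720000000000001), array([322, 243,   6,   8,  30], dtype=int32), array([324.4   , 246.0333]))
sc14 (np.float64(0.42330532372642166), np.float64(0.15800000000000008), array([318, 240,   5,   8,  27], dtype=int32), array([320.    , 243.3333]))
```

```bash
python3 - <<'E'
from plan import *
from station import get_state
q=get_state()['q'];R0=fk(q,p,sg)[1]
for dz in (0,):
    follow(q,[(goal(.075,-.015)[0],F@MG,10)])
    M2=oriS(40,-36,-1);M3=oriS(38,-36,-1)
    for M in(M2,M3):
        # keep contact point in tool coords b=10 => tip chosen
        t=tipfor(.075,M,a=6,b=10,c=-9,zc=.083,gap=-.003);R=F@M;follow(q,[(O+F@t-.178*R[:,2],R,18)])
        print([(t*1000+M@[aa,bb,0])[2].round() for aa in(-10,10) for bb in(-21,21)],lowest(t,M))
E
```

```text
1 m 0.16 tip [ 62. 169.  68.] clr 8 spd 0.11 
2 m 0.15 tip [ 62. 160.  68.] clr 8 spd 0.11 
3 m 0.13 tip [ 62. 150.  68.] clr 8 spd 0.12 
4 m 0.11 tip [ 62. 141.  68.] clr 8 spd 0.12 
5 m 0.10 tip [ 62. 132.  68.] clr 8 spd 0.13 
6 m 0.08 tip [ 62. 123.  68.] clr 7 spd 0.13 
7 m 0.07 tip [ 62. 113.  68.] clr 7 spd 0.14 
8 m 0.05 tip [ 62. 104.  68.] clr 7 spd 0.14 
9 m 0.04 tip [62. 95. 68.] clr 7 spd 0.15 
10 m 0.03 tip [62. 85. 68.] clr 7 spd 0.15 
rows 10 rotvec/row [ 0.0001 -0.0001  0.0001] shift/row [-1.84 -9.17  0.03] min margin 0.03 spd 0.15 q [ 0.56  0.35 -0.99  1.57 -0.67 -0.68]
1 m 0.17 tip [ 61. 173.  68.] clr 8 spd 0.04 
2 m 0.17 tip [ 61. 168.  68.] clr 8 spd 0.04 
3 m 0.16 tip [ 61. 163.  68.] clr 7 spd 0.04 
4 m 0.16 tip [ 61. 158.  68.] clr 7 spd 0.04 
5 m 0.15 tip [ 61. 153.  68.] clr 7 spd 0.04 
6 m 0.15 tip [ 61. 147.  68.] clr 7 spd 0.04 
7 m 0.14 tip [ 61. 142.  68.] clr 7 spd 0.04 
8 m 0.13 tip [ 61. 137.  68.] clr 7 spd 0.04 
9 m 0.13 tip [ 61. 132.  68.] clr 7 spd 0.04 
10 m 0.12 tip [ 61. 127.  69.] clr 7 spd 0.04 
11 m 0.12 tip [ 61. 121.  69.] clr 6 spd 0.0
[... 913 characters left out ...]
spd 0.04 
9 m 0.13 tip [ 61. 132.  69.] clr 6 spd 0.04 
10 m 0.13 tip [ 61. 127.  69.] clr 6 spd 0.04 
11 m 0.12 tip [ 61. 122.  69.] clr 5 spd 0.04 
12 m 0.12 tip [ 61. 116.  69.] clr 5 spd 0.04 
13 m 0.12 tip [ 61. 111.  69.] clr 5 spd 0.04 
14 m 0.11 tip [ 61. 106.  69.] clr 5 spd 0.04 
15 m 0.11 tip [ 61. 101.  69.] clr 4 spd 0.04 
16 m 0.10 tip [61. 96. 69.] clr 4 spd 0.04 
17 m 0.10 tip [61. 91. 69.] clr 4 spd 0.04 
18 m 0.09 tip [60. 86. 69.] clr 4 spd 0.05 
rows 18 rotvec/row [-0.0008  0.0036 -0.0018] shift/row [-0.47 -4.78  0.3 ] min margin 0.09 spd 0.05 q [ 0.65  0.36 -0.93  1.31 -0.69 -0.51]
[np.float64(57.0), np.float64(72.0), np.float64(67.0), np.float64(82.0)] 67.53625771025902
```

>>> {"api": "arm_command", "payload": {"targets": [[[-0.0024, 0.0024, -0.0016], [-0.7, -4.6, 0.1], 1], [[-0.0024, 0.0024, -0.0016], [-0.7, -4.6, 0.1], 1], [[-0.0024, 0.0024, -0.0016], [-0.7, -4.6, 0.1], 1], [[-0.0024, 0.0024, -0.0016], [-0.7, -4.6, 0.1], 1], [[-0.0024, 0.0024, -0.0016], [-0.7, -4.6, 0], 1], [[-0.0024, 0.0024, -0.0016], [-0.7, -4.6, 0.1], 1], [[-0.0024, 0.0024, -0.0016], [-0.7, -4.6, 0], 1], [[-0.0024, 0.0024, -0.0016], [-0.7, -4.6, 0.1], 1]]}}

```text
t: 23.1
eef_pos: [0.5311, 0.2335, 0.2048]
ee_rot: [2.719, -0.573, -0.084]
force: [2.0, 3.0, -1.2]
width: 0.0003
```

```bash
python3 st.py sc15; python3 hy.py sc15; python3 - <<'E'
from plan import *
from station import get_state
q=get_state()['q'];X,R=fk(q,p,sg);print('tip',F.T@(X+.178*R[:,2]-O))
E
```

```text
23.1 [0.5311 0.2335 0.2048] F fix [ 1.3492  3.3441 -1.1787] 0.00032226963578243053 [ 0.7251  0.4042 -0.8849  1.3102 -0.7248 -0.5727]
off fix [  1.559  -65.9643   0.3076] 0.03210151158533871
sc15 (np.float64(0.36265257217746977), np.float64(0.11600000000000005), array([307, 231,   4,   8,  25], dtype=int32), array([308.28, 234.12]))
tip [0.0608 0.1367 0.0684]
```

View pics/sc15_c.png

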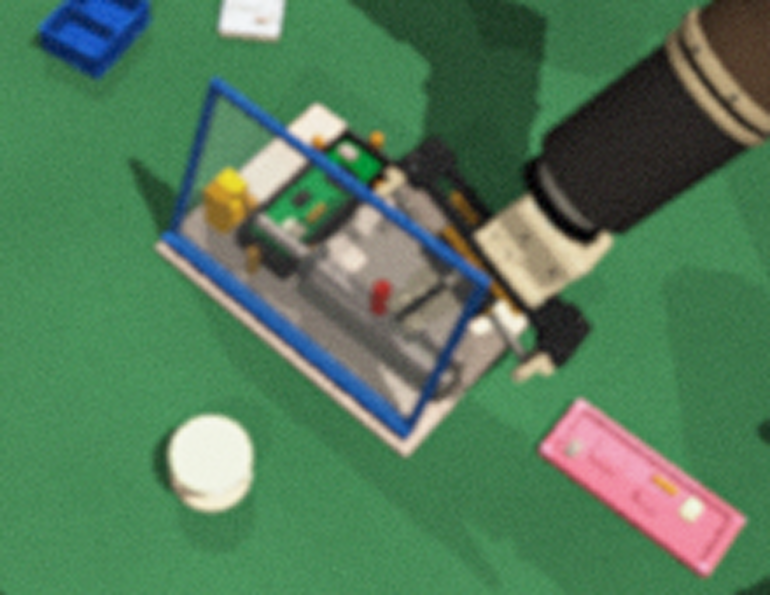

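>>> {"api": "arm_command", "payload": {"targets": [[[-0.0024, 0.0024, -0.0016], [-0.7, -4.6, 0.1], 1], [[-0.0024, 0.0024, -0.0016], [-0.7, -4.6, 0], 1], [[-0.0024, 0.0024, -0.0016], [-0.7, -4.6, 0.1], 1], [[-0.0024, 0.0024, -0.0016], [-0.7, -4.6, 0.1], 1], [[-0.0024, 0.0024, -0.0016], [-0.7, -4.6, 0], 1], [[-0.0024, 0.0024, -0.0016], [-0.7, -4.6, 0.1], 1], [[-0.0024, 0.0024, -0.0016], [-0.7, -4.6, 0.1], 1], [[-0.0024, 0.0024, -0.0016], [-0.7, -4.6, 0.1], 1]]}}

```text
t: 23.95
eef_pos: [0.5255, 0.1967, 0.2054]
ee_rot: [2.695, -0.555, -0.084]
force: [1.5, 3.0, -0.7]
width: 0.0005
```

```bash
python3 st.py sc16; python3 hy.py sc16; python3 - <<'E'
from plan import *
from station import get_state
q=get_state()['q'];X,R=fk(q,p,sg);print('tip',F.T@(X+.178*R[:,2]-O))
E
```

```text
23.95 [0.5255 0.1967 0.2054] F fix [ 0.8521  3.2347 -0.6537] 0.0004964985040129586 [ 0.6697  0.3795 -0.9276  1.3395 -0.718  -0.5561]
off fix [   3.5427 -103.149     0.8927] 0.06212984005847019
sc16 (np.float64(0.1512574882979724), np.float64(0.07300000000000001), array([296, 222,   4,   8,  24], dtype=int32), array([297.125, 225.   ]))
tip [0.0599 0.0952 0.0691]
```

View pics/sc16_c.png

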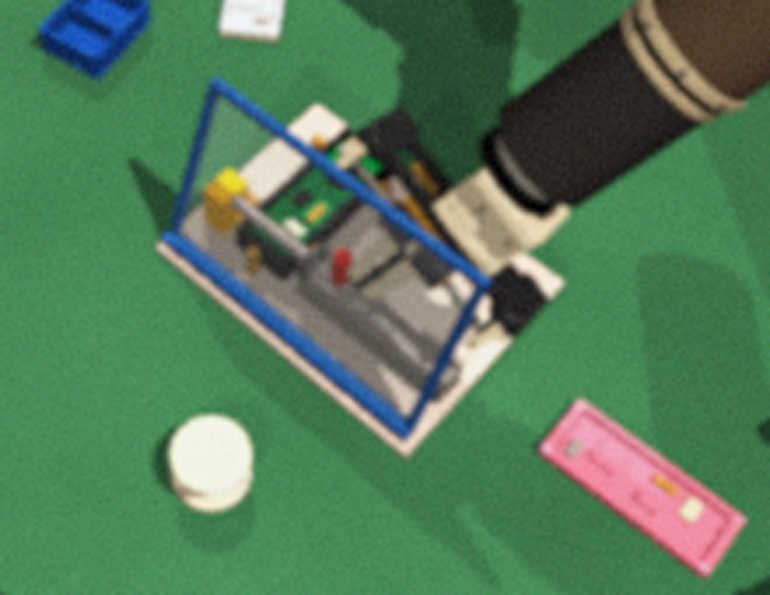

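>>> {"api": "arm_command", "payload": {"targets": [[[-0.0024, 0.0024, -0.0016], [-0.6, -3, 0.1], 1], [[-0.0024, 0.0024, -0.0016], [-0.5, -2, 0], 1], [[0, 0, 0], [-0.4, -2, 0], 1], [[0, 0, 0], [0, 0, 0], 1]]}}

```text
t: 24.4
eef_pos: [0.5251, 0.1941, 0.2061]
ee_rot: [2.696, -0.551, -0.081]
force: [5.2, 15.9, -5.0]
width: 0.0006
```

>>> {"api": "arm_command", "payload": {"targets": [[[0, 0, 0], [-0.2, -1, 0], 1], [[0, 0, 0], [-0.2, -1, 0], 1], [[0, 0, 0], [0, 0, 0], 1]]}}

```text
t: 24.7
eef_pos: [0.5249, 0.1935, 0.2062]
ee_rot: [2.698, -0.551, -0.079]
force: [3.1, 20.2, -4.8]
width: 0.0007
```

```bash
python3 st.py sc17; python3 hy.py sc17; python3 - <<'E'
from plan import *
from station import get_state
s=get_state();q=s['q'];X,R=fk(q,p,sg);print('tip',F.T@(X+.178*R[:,2]-O),'moment',F.T@s['moment'])
o=grab('side','s17');i=cv2.resize(o['p'][170:320,180:340,::-1],None,fx=4,fy=4,interpolation=cv2.INTER_CUBIC);cv2.imwrite('pics/c17.png',i)
E
python3 hy.py s17
```

```text
24.7 [0.5249 0.1935 0.2062] F fix [-1.0471 20.4236 -4.8486] 0.0007406571274044605 [ 0.6597  0.3737 -0.9335  1.3517 -0.7092 -0.5524]
off fix [   3.6322 -106.3783    1.6937] 0.059582231860523076
sc17 (np.float64(0.3801767351493876), np.float64(0.07300000000000001), array([295, 222,   4,   8,  21], dtype=int32), array([296.7143, 225.1905]))
tip [0.06   0.0939 0.0693] moment [7.5458 3.0528 3.9013]
s17 None
```

View pics/sc17_c.png

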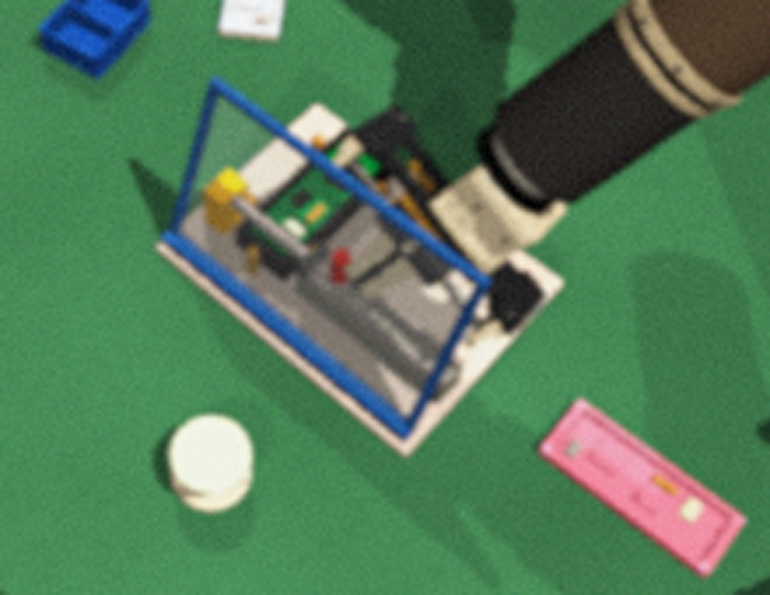

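View pics/c17.png

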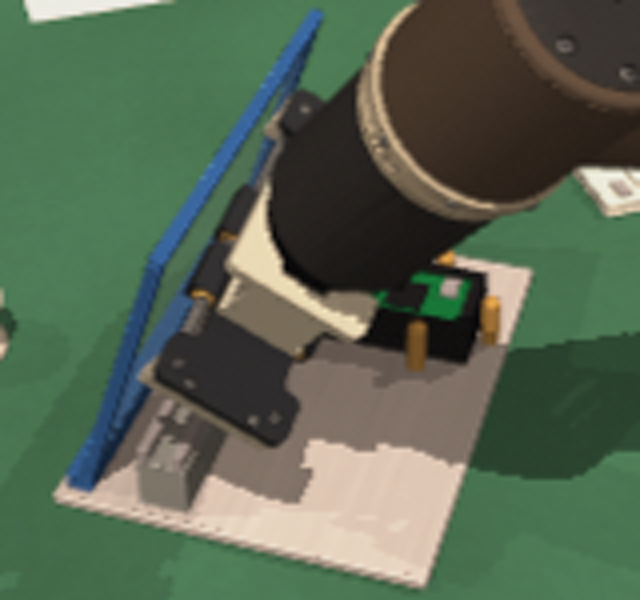

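>>> {"api": "arm_command", "payload": {"targets": [[[0, 0, 0], [0.6, 3, 0], 1], [[0, 0, 0], [1, 5, 0], 1], [[0.0024, -0.0024, 0.0016], [1.6, 9, 0], 1], [[0.0048, -0.0048, 0.0032], [2.2, 14, 0], 1], [[0.0072, -0.0072, 0.0048], [2.6, 18, 0], 1], [[0.0072, -0.0072, 0.0048], [2.8, 18, 0], 1], [[0.0072, -0.0072, 0.0048], [2.8, 18, 0], 1], [[0, 0, 0], [3.6, 17, 0], 1]]}}

```text
t: 25.6
eef_pos: [0.5409, 0.2919, 0.2054]
ee_rot: [2.726, -0.578, -0.084]
force: [-0.1, -0.1, -0.1]
width: 0.0005
```

```bash
python3 st.py sc18; python3 hy.py sc18; python3 - <<'E'
from plan import *
from station import get_state
s=get_state();q=s['q'];X,R=fk(q,p,sg);print('tip',F.T@(X+.178*R[:,2]-O),'moment',s['moment'])
follow(q,[(X+F@np.array([0,.11,0.01]),R,6)])
E
```

```text
25.6 [0.5409 0.2919 0.2054] F fix [-0.0892 -0.1286 -0.1163] 0.000536695567174436 [ 0.8278  0.4553 -0.7835  1.1829 -0.7665 -0.5273]
off fix [-0.7146 -6.7951  0.8961] 0.023325118849396056
sc18 (np.float64(0.4153699487826738), np.float64(0.07400000000000001), array([295, 222,   5,   8,  22], dtype=int32), array([296.9091, 225.3636]))
tip [0.06   0.2013 0.0692] moment [1.8778 1.2612 0.5411]
1 m 0.28 tip [ 60. 220.  71.] clr 8 spd 0.20 
2 m 0.32 tip [ 60. 238.  72.] clr 7 spd 0.19 
3 m 0.36 tip [ 60. 256.  74.] clr 7 spd 0.19 
4 m 0.40 tip [ 60. 275.  76.] clr 6 spd 0.19 
5 m 0.44 tip [ 60. 293.  77.] clr 6 spd 0.20 
6 m 0.48 tip [ 60. 311.  79.] clr 5 spd 0.20 
rows 6 rotvec/row [0. 0. 0.] shift/row [ 3.73 17.95  1.67] min margin 0.28 spd 0.20 q [ 0.97  0.56 -0.54  0.96 -0.88 -0.39]
```

View pics/sc18_c.png

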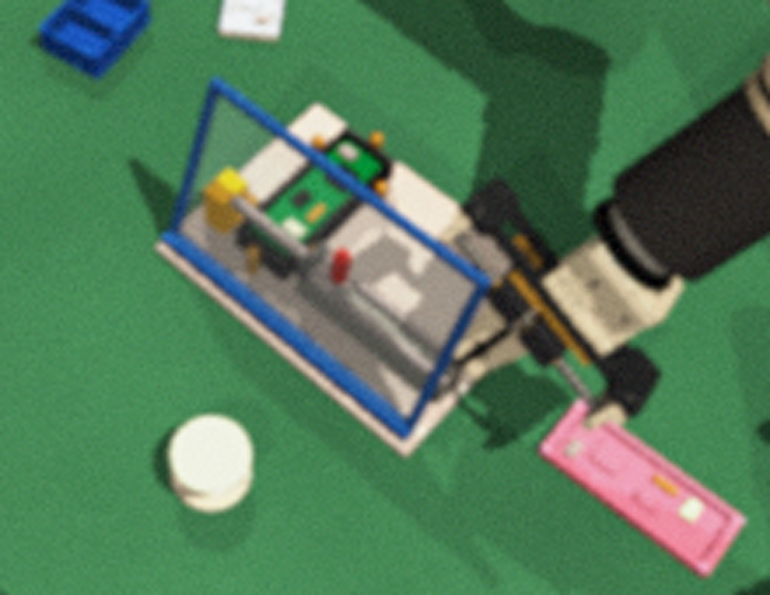

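>>> {"api": "arm_command", "payload": {"targets": [[[0, 0, 0], [3.6, 18, 0], 1], [[0, 0, 0], [3.6, 18, 0], 1], [[0, 0, 0], [3.6, 18, 1], 1], [[0, 0, 0], [3.6, 18, 1], 1], [[0, 0, 0], [3.6, 18, 1], 1], [[0, 0, 0], [3.6, 20, 1], 1], [[0, 0, 0], [0, 10, 24], 1], [[0, 0, 0], [0, 0, 24], 1]]}}

```text
t: 26.45
eef_pos: [0.562, 0.4125, 0.2568]
ee_rot: [2.724, -0.576, -0.082]
force: [-0.4, -0.1, -0.1]
width: 0.0006
```

>>> {"api": "arm_command", "payload": {"targets": [[[0, 0, 0], [0, 0, 30], 1], [[0, 0, 0], [0, 0, 30], 1], [[0, 0, 0], [-10, 0, 30], 1], [[0, 0, 0], [-20, 0, 30], 1], [[0, 0, 0], [-20, 0, 30], 1], [[0, 0, 0], [0, 0, 0], 1]]}}

```text
t: 27.05
eef_pos: [0.5109, 0.4118, 0.4124]
ee_rot: [2.733, -0.58, -0.086]
force: [1.2, 0.7, 1.1]
width: 0.0004
```

```bash
python3 st.py sc19; python3 - <<'E'
from plan import *
from station import get_state
s=get_state();q=s['q'];X,R=fk(q,p,sg);print('tip',F.T@(X+.178*R[:,2]-O))
o=grab('side','s19');i=cv2.resize(o['p'][170:320,180:340,::-1],None,fx=4,fy=4,interpolation=cv2.INTER_CUBIC);cv2.imwrite('pics/c19.png',i)
o=grab('wrist','w19')
# view pose: tool down, tool x = +fix x (camera to rear side); want camera above (fix x 0..30,y 40)
E
python3 hy.py sc19 s19
```

```text
27.05 [0.5109 0.4118 0.4124] F fix [1.0416 0.9694 1.0697] 0.00039675004234617444 [ 1.0982  0.3361 -0.3616  0.7197 -1.2064 -0.1186]
off fix [-54.5828 104.4911 207.8237] 0.017092156732483103
tip [0.0063 0.3097 0.2735]
sc19 (np.float64(0.561714696644187), np.float64(0.07400000000000001), array([295, 222,   4,   8,  21], dtype=int32), array([296.8095, 225.4762]))
s19 None
```

View pics/c19.png

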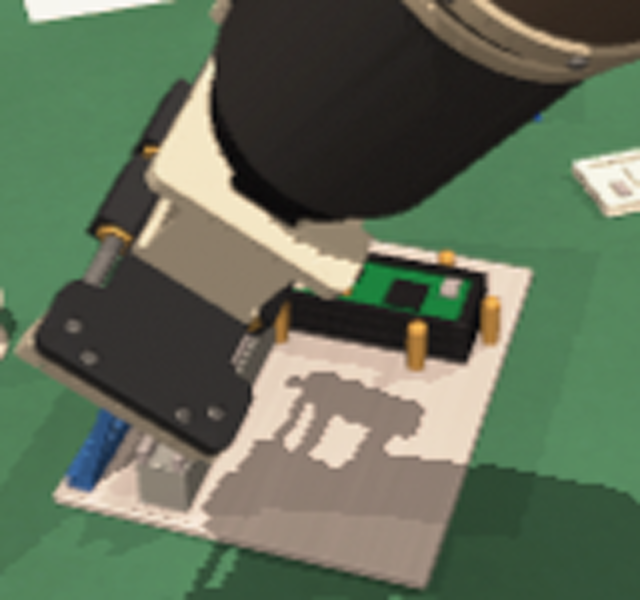

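View pics/w19.png

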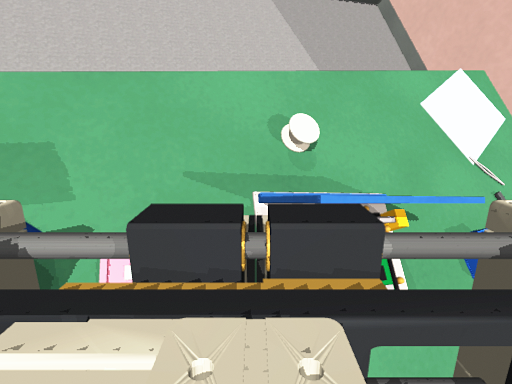

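```bash
python3 - <<'E'
from plan import *
from station import get_state
s=get_state();q=s['q']
follow(q,[(O+F@np.array([-.066,.05,.46]),F@ori(0,0,0),16)])
E
```

```text
1 m 0.64 tip [  3. 292. 269.] clr -3 spd 0.19 
2 m 0.62 tip [ -1. 275. 268.] clr -2 spd 0.19 
3 m 0.61 tip [ -5. 258. 267.] clr -1 spd 0.18 
4 m 0.60 tip [ -9. 242. 266.] clr 0 spd 0.20 
5 m 0.60 tip [-13. 226. 266.] clr 1 spd 0.21 
6 m 0.59 tip [-17. 210. 266.] clr 3 spd 0.23 
7 m 0.59 tip [-22. 193. 266.] clr 4 spd 0.24 
8 m 0.60 tip [-26. 177. 266.] clr 5 spd 0.26 
9 m 0.60 tip [-31. 161. 267.] clr 2 spd 0.27 
10 m 0.61 tip [-36. 145. 268.] clr 0 spd 0.28 
11 m 0.62 tip [-41. 129. 270.] clr -2 spd 0.29 
12 m 0.63 tip [-46. 113. 271.] clr -4 spd 0.30 
13 m 0.65 tip [-51.  98. 274.] clr -6 spd 0.30 
14 m 0.67 tip [-56.  82. 276.] clr -7 spd 0.30 
15 m 0.69 tip [-61.  66. 279.] clr -9 spd 0.31 
16 m 0.71 tip [-66.  50. 282.] clr -10 spd 0.31 
rows 16 rotvec/row [0.0301 0.0315 0.0002] shift/row [ -2.59 -19.82   3.3 ] min margin 0.59 spd 0.31 q [ 0.61 -0.   -0.31 -0.   -1.26  0.76]
```

>>> {"api": "arm_command", "payload": {"targets": [[[0.0301, 0.0315, 0], [-2.6, -19.8, 3.3], 1], [[0.0301, 0.0315, 0], [-2.6, -19.8, 3.3], 1], [[0.0301, 0.0315, 0], [-2.6, -19.8, 3.3], 1], [[0.0301, 0.0315, 0], [-2.6, -19.8, 3.3], 1], [[0.0301, 0.0315, 0], [-2.6, -19.8, 3.3], 1], [[0.0301, 0.0315, 0], [-2.6, -19.8, 3.3], 1], [[0.0301, 0.0315, 0], [-2.6, -19.8, 3.3], 1], [[0.0301, 0.0315, 0], [-2.6, -19.8, 3.3], 1]]}}

```text
t: 28.0
eef_pos: [0.4917, 0.2508, 0.4325]
ee_rot: [2.95, -0.291, -0.182]
force: [-0.1, -0.1, 0.8]
width: 0.0003
```

>>> {"api": "arm_command", "payload": {"targets": [[[0.0301, 0.0315, 0], [-2.6, -19.8, 3.3], 1], [[0.0301, 0.0315, 0], [-2.6, -19.8, 3.3], 1], [[0.0301, 0.0315, 0], [-2.6, -19.8, 3.3], 1], [[0.0301, 0.0315, 0], [-2.6, -19.8, 3.3], 1], [[0.0301, 0.0315, 0], [-2.6, -19.8, 3.3], 1], [[0.0301, 0.0315, 0], [-2.6, -19.8, 3.3], 1], [[0.0301, 0.0315, 0], [-2.6, -19.8, 3.3], 1], [[0.0301, 0.0315, 0], [-2.6, -19.8, 3.3], 1]]}}

```text
t: 28.8
eef_pos: [0.4709, 0.0925, 0.4592]
ee_rot: [3.14, 0.004, -0.21]
force: [0.0, -0.6, -0.2]
width: 0.0007
```

>>> {"api": "arm_command", "payload": {"targets": [[[0, 0, 0], [0, 0, 0], 1], [[0, 0, 0], [0, 0, 0], 1]]}}

```text
t: 29.0
eef_pos: [0.4712, 0.0929, 0.4595]
ee_rot: [3.139, 0.001, -0.211]
force: [-0.7, 0.8, 0.7]
width: 0.0005
```

```bash
python3 - <<'E'
from plan import *
o=grab('side','s20');i=cv2.resize(o['p'][170:320,180:340,::-1],None,fx=4,fy=4,interpolation=cv2.INTER_CUBIC);cv2.imwrite('pics/c20.png',i)
o=grab('wrist','w20');i=cv2.resize(o['p'][0:205,110:410,::-1],None,fx=2.6,fy=2.6,interpolation=cv2.INTER_CUBIC);cv2.imwrite('pics/c21.png',i)
X=np.array([[.06,.075,.09],[.06,.081,.09],[.06,.069,.09],[.06,-.042,.053],[.06,.052,.053]])
print(proj(o,(O+X@F.T))*1.0)
print((proj(o,(O+X@F.T))-[110,0])*2.6)
E
python3 hy.py s20
```

```text
[[231.6561  63.8571]
 [226.4747  63.8863]
 [236.8373  63.8279]
 [324.8538  68.7256]
 [251.8159  69.1387]]
[[316.3059 166.0284]
 [302.8342 166.1043]
 [329.7771 165.9525]
 [558.6199 178.6865]
 [368.7213 179.7607]]
s20 (np.float64(0.38748183046077295), np.float64(0.07500000000000001), array([235, 235,   7,  15,  81], dtype=int32), array([238.1235, 241.6543]))
```

View pics/c20.png

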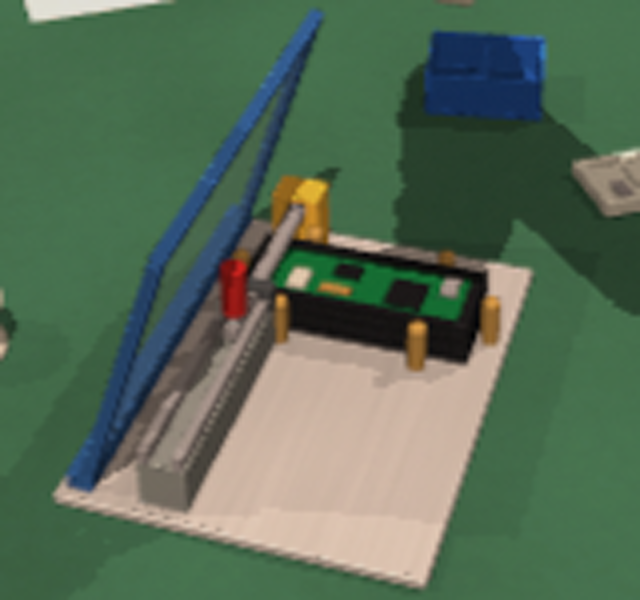

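View pics/c21.png

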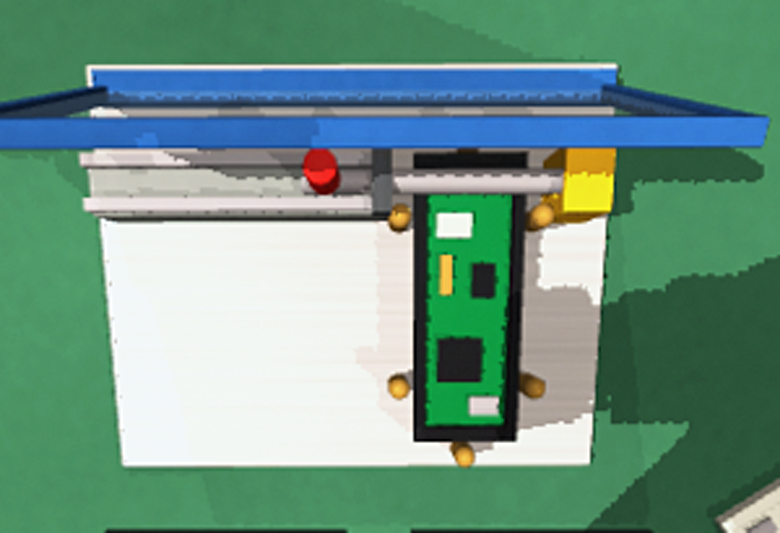

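```bash
python3 - <<'E'
from plan import *
o=load('w20');P=(cloud(o)-O)@F
f=lambda x,y:((x+.5)/2.6+109.5,(y+.5)/2.6-.5)
import rel
for q in [(414,440),(516,440),(414,210),(524,210)]:
    w=(rel.ray(o,f(*q),.038)-O)@F;print(q,w*1000)
for q in [(421,430),(510,430),(420,300),(515,300),(421,220),(518,220),(470,433)]:
    u,v=map(int,np.round(f(*q)));print(q,P[v-1:v+2,u-1:u+2,2].mean()*1000)
E
```

```text
(414, 440) [-72.9683  28.3857  38.    ]
(516, 440) [-73.3183 -28.7687  38.    ]
(414, 210) [48.0199 29.1607 38.    ]
(524, 210) [ 47.7141 -27.955   38.    ]
(421, 430) 37.66725955290336
(510, 430) 37.18973030676125
(420, 300) 37.54340984332352
(515, 300) 38.1048983918988
(421, 220) 38.184650397467905
(518, 220) 37.510575016803344
(470, 433) 37.77021421072324
```

```bash
python3 -c "
from station import *
print(job_done()); s=get_state(); print(s['t'],s['force'])"
```

```text
the job is handed in; nothing more can be done
None
the job is handed in; nothing more can be done
```

The carrier is on the pile between the brass pins, and the red-handled bolt is home in the keeper. I handed the job in at about 29 s with the arm clear of everything. It reports no verdict, so these results are from my own checks.

**What I did**
- I gripped the black carrier across its width and brought it in low from the front. I re-centred it against the pins with the wrist camera and lowered it until light contact (about 4 N), then released it.
- I pushed the bolt handle with closed fingers, leaning the tool back about 40° and turning it about 30–36° sideways. Leaning straight back ran into the arm's joint limits. The handle slid at about 3 N until it hit a hard stop, where the force rose to about 20 N.

**Final checks**
- **Carrier:** its top reads 37–38 mm at seven points (38 expected), so it lies flat. It is square to within about 0.01 rad and centred across its width within about 0.5 mm.
- **Carrier along its length:** the last view put it about 2 mm towards the shield. The close view just before release showed it within about 0.4 mm, so I take the 2 mm as camera error.
- **Bolt:** the handle reads 75 mm in the side view, 74 mm in the scene view and about 73 mm in the wrist view (75 expected). The rod is in the keeper.
- **Bolt start position:** the cameras put the handle at about 174–176 mm at the start rather than 183 mm. It may not have been fully drawn back. The measured travel of about 101 mm fits that.
- **Other objects:** the parts box and spool look unmoved in the later pictures, and the pliers were out of the way throughout. I did not re-measure any of them.

On the first approach to the handle the last joint neared its range limit and the arm drifted above the shield's top edge. The force reading showed no contact; I backed off and turned the wrist half round.

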